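Kit out the valve-test caddy

TASK

Set up the valve-test kit in the blue caddy: lay the one-port test plate along the oblong pad, slip the hollow sleeve over the post on its pad, stand the spool valve upright on the plain round pad, and set the square-flanged end cap flat on the square pad, each centred on its pad. Leave the look-alikes, the two-port plate and the solid plug, where they are on the mat.

Things in the scene. Friction and masses are not known exactly. Their poses are not given: they have to be found in the camera images.
- plate_mid (a point): Wanted. One-port test plate: flat bare aluminium block, 36 mm (its x) by 72 mm (its y) by 18 mm high, lying flat, with ONE brass hose stub (16 mm across at its foot, 10 mm above, 14 mm tall) in the middle of its top. Point: centre of the block, 9 mm above its underside; z up. About 140 g.
- plate_two_mid (a point): Look-alike, to be left. Same aluminium block (36 by 72 by 18 mm, long along its y) but with TWO brass stubs, 40 mm apart along its length. Point: centre of the block, 9 mm above its underside.
- sleeve_mid (a point): Wanted. Sleeve: upright steel tube, 44 mm outside diameter, 28 mm open bore right through, 30 mm high. Point: its centre, 15 mm above its underside; z up along the bore. About 150 g.
- plug_mid (a point): Look-alike, to be left. Solid steel plug, 44 mm diameter, 30 mm high, flat closed top without a hole. Point: its centre, 15 mm above its underside.
- spool_mid (a point): Wanted. Spool valve standing on end: steel, 30 mm diameter, 56 mm high (the tallest part), with three 14 mm high lands (30 mm diameter) at bottom, middle and top and two 7 mm high necks (18 mm diameter) between them. Point: its centre, 28 mm above its underside, in the middle land; z up. About 150 g.
- cap_mid (a point): Wanted. Flanged end cap: square steel flange 38 by 38 mm (sides along its x and y), 14 mm high, with a round boss 26 mm in diameter rising 14 mm more on top (28 mm high in all). Point: its centre, 14 mm above its underside; z up. About 160 g.
- pad_long_top (a point): Rest for the one-port plate: the black oblong pad in the blue caddy, 46 mm (its x) by 84 mm (its y, the plate's long way). Point: centre of its flat top, 13 mm above the table; z up. All four pads are fixed, 8 mm high, on the floor of a blue tray 230 by 260 mm whose rim is 15 mm high. Pad centres are about 100 mm apart or more.
- pad_post_top (a point): Rest for the sleeve: black round pad, 54 mm diameter, with a fixed steel post (10 mm diameter, 8 mm tall) standing in its middle, over which the bore goes. Point: centre of the pad's flat top at the foot of the post, 13 mm above the table.
- pad_round_top (a point): Rest for the spool valve: plain black round pad, 46 mm diameter, no post. Point: centre of its flat top, 13 mm above the table.
- pad_square_top (a point): Rest for the end cap: black square pad, 48 by 48 mm (sides along its x and y). Point: centre of its flat top, 13 mm above the table. The loose parts lie on a dark mat 3 mm thick (their undersides are 3 mm above the table) in two rows of three, about 120 mm between the rows and 95 mm between neighbours of a row; plate lengths run roughly along the rows, which run roughly along world y. A small nut and a small brass fitting (up to 20 mm high) lie between the rows.
Things that resemble listed ones, but are neither listed nor needed, are in the scene too. What is shaped like the part that bears plate_mid but purple or turquoise is not meant.

How it is judged:
By the outcome, as a careful person would: the job done as asked, in the order asked, and still so for the second after the job is handed in, with the robot touching nothing.
It also fails if it takes over 112 s, if anything falls off the work surface, if the arm or the gripper's body presses on something with over 40 N, if the wrist force passes 120 N, or if a joint passes its speed limit or range.

ROBOT

A 6-joint arm with a two-finger parallel gripper is mounted at the origin on the work surface. World frame = base frame: x ahead of the robot, y to its left, z up, the work surface at z = 0. Lengths are in m, angles in rad, forces in N, time in s.
With the tool pointing down it reaches from about 0.375 to 0.9 m from the base axis. Payload 3.1 kg.
Tool frame: the origin (TCP) lies where the fingers leave the gripper's body, on its centre line; the fingertips stand 73 mm ahead of it and the grasp point (between the pads) lies 54 mm ahead of it; z points along the fingers, y is the line along which they close (so a half turn about z gives the same grasp; the last joint's range is limited). The gripper opens to 85 mm and grips with 20 to 120 N. Pads are 22 mm wide; open, the fingers measure 114 mm over their backs; the gripper's body (76 mm by 85 mm) begins 54 mm behind the grasp point. The pads swing forward as they close: fully open they stand 13 mm farther back than shut.
Start: joints at [-1.448, 0.527, 1.433, -0, 1.181, -0.178], TCP at [0.186, -0.597, 0.304] pointing down, gripper open.
Joint ranges: [-3.08, 3.08], [-0.75, 2.2], [0.22, 2.44], [-1.43, 4.57], [0, 2.65], [-2.85, 2.85]. Speed limits (rad/s): [2.79, 2.79, 3.14, 3.14, 3.14, 3.14].

INTERFACE

Orientations are given as a unit quaternion [x, y, z, w].
In Python, from station import manip gives the robot as it stands.
- The arm moves only by the shell command python3 -m crank 'ROWS' [FORCE]. ROWS is JSON, a list of rows, each an object with "dp": the shift along the tool's x, y, z normalised to -1 to 1, where 1 is 50 cm, a list of three; "delta_rot": the turn, a rotation vector about the tool's x, y, z normalised to -1 to 1, where 1 is 2 pi rad, a list of three; "fingers": the opening, from -1 (shut) to 1 (fully open). A call has 1 to 12 rows; each row shifts and turns the commanded pose from where the row before left it, along the tool's axes as they then stand; what a row does not reach is not made up. A row lasts 1/12 s, in which the tool goes at most 41.7 mm and 7.16 degrees, less where a joint would pass 70% of its speed; a pose out of reach is approached as far as the arm can. A call with a number of a shift or a turn outside -1 to 1 is refused whole. A call with a gripper value outside its range is refused whole. The fingers move at their own pace and stop on an object; FORCE is the grip in N (left out, the last holds). Time passes only in rows, so rows that do not move let the fingers close. It gives the time, the measured TCP pose, the force, the opening and the grip force at its end, in the units of the state.
- manip.sense(): the state, without advancing time (a new reading comes with each control period).
- manip.snapshot(name): name is "side" or "top"; returns (picture, depth): 420x560x3 uint8, red, green, blue; 420x560 float32, m along the optical axis (not along the pixel's ray), 0 where there is no reading.
- manip.camera_model(name): a dict with "fx", "fy", "cx", "cy" (pixels), "origin" and "attitude" of the camera in the world. Camera axes: x right, y up, looking along -z (the intrinsics and any distortion apply to the point x, -y, -z); pixel columns grow to the right and rows downward; lengths in m; the calibration is good to about 2 mm. A picture is of the moment at which its call begins. camera_model takes no time and is no camera call.
- manip.sign_off(): hands the job in; it is judged then, once.
The state is a dict: "t": time; "q": joint angles; "qd": joint speeds; "tau": joint torques, N m; "tcp_pos": TCP position; "tool_rot": TCP orientation; "force": force on the tool from outside, world axes, zero at the start; "ft_torque": the same for the moment, N m; "finger_gap": opening from 0.0 (shut) to 1.0 (fully open); "gripper_force": force on a finger pad.
Only numpy, scipy, OpenCV 4.12 (cv2) and the standard library are available. Lean on these libraries where they do the work, as an engineer would, in place of code of your own. Each camera call takes 0.05 s, during which the arm holds its last target. There are 200 camera calls.

## Working session

There is one attempt and no reset: what is moved stays moved. The work goes in short steps, Python scripts to look and compute and a shell command to move; the robot and the scene stay as the last step left them, time stands still between calls to the robot, and variables do not carry over. Pictures are saved under pics/ and viewed, at most 14 in all, crops included, and the job is handed in when it is done.

```bash
mkdir -p pics; ls; python3 - <<'E'
from station import manip
import cv2,numpy as np
for n in("top","side"):
    p,d=manip.snapshot(n);cv2.imwrite(f"pics/{n}0.png",cv2.cvtColor(p,cv2.COLOR_RGB2BGR));np.save(f"pics/{n}0.npy",d);print(manip.camera_model(n))
print(manip.sense())
E
```

```text
pics
{'fx': 478.5959991358374, 'fy': 478.5959991358374, 'cx': 279.12769718000226, 'cy': 203.3728217145613, 'origin': array([ 0.32438798, -0.06899554,  1.32090953]), 'attitude': array([ 0.06118334, -0.06562307, -0.70101052,  0.7074846 ])}
{'fx': 461.16454707784584, 'fy': 461.16454707784584, 'cx': 281.87720721764964, 'cy': 201.98303636391518, 'origin': array([0.29107673, 0.64256754, 0.74371591]), 'attitude': array([-0.07350061,  0.40028275,  0.89499763, -0.18262153])}
{'t': 0.1, 'q': array([-1.44748603e+00,  5.28392044e-01,  1.43375577e+00, -1.47857897e-05,
        1.18140751e+00, -1.78510766e-01]), 'qd': array([-1.95276811e-03,  5.08637806e-04, -3.25181954e-03, -8.00813771e-04,
       -6.22200219e-05, -4.62778770e-04]), 'tau': array([-2.15818673e-04, -4.43303096e+01, -1.78586555e+01, -1.48922791e-04,
        3.88130662e-03, -1.24729326e-05]), 'tcp_pos': array([ 0.1857439 , -0.596242  ,  0.30302561]), 'tool_rot': array([ 9.88633701e-01,  1.50341088e-01,  2.02475368e-05, -9.81150341e-04]), 'force': array([-0.02970474,  0.91446184, -0.21651703]), 'ft_torque': array([-0.00327073, -0.02033257,  0.02439935]), 'gripper_force': 0.0, 'finger_gap': 1.0020146147046234}
```

View pics/top0.png

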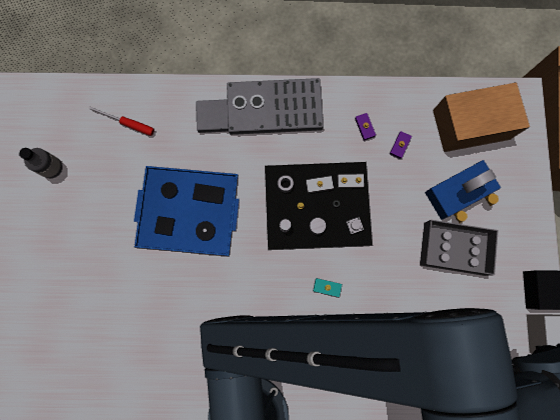

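View pics/side0.png

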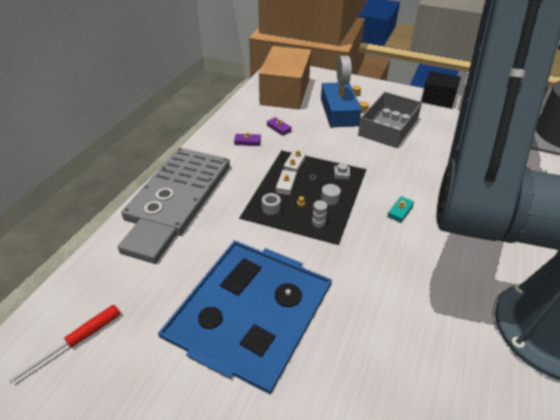

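Top view: one-port plate at (320,184), with look-alikes two-port (351,181), purple blocks (365,126) and (400,145), and turquoise block (327,287). Sleeve at (286,184), plug at (318,226), spool at (285,226), cap at (355,226). Pads: oblong (208,194), post (205,231), round (169,190), square (166,226). I'll check the choice in a close crop.

```bash
python3 - <<'E'
import cv2,numpy as np
a=cv2.imread("pics/top0.png");b=cv2.imread("pics/side0.png")
A=cv2.resize(a[155:255,260:380],None,fx=6,fy=6,interpolation=cv2.INTER_CUBIC)
cv2.imwrite("pics/c1.png",A)
cv2.imwrite("pics/c2.png",cv2.resize(a[160:260,130:245],None,fx=6,fy=6,interpolation=cv2.INTER_CUBIC))
cv2.imwrite("pics/c3.png",cv2.resize(b[145:245,240:370],None,fx=6,fy=6,interpolation=cv2.INTER_CUBIC))
E
```

```text
(no output)
```

View pics/c1.png

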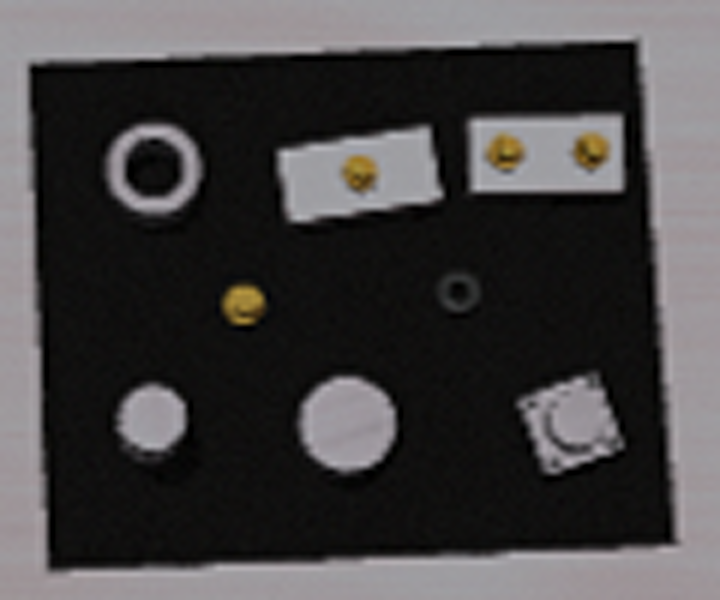

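View pics/c2.png

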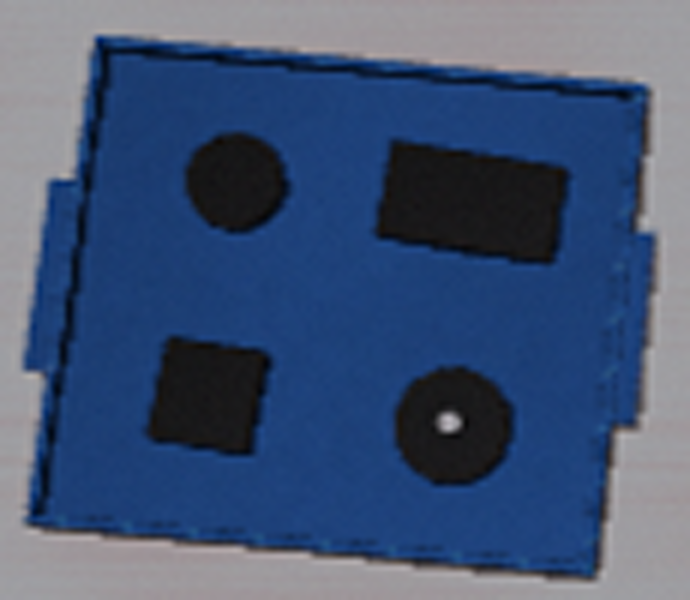

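View pics/c3.png

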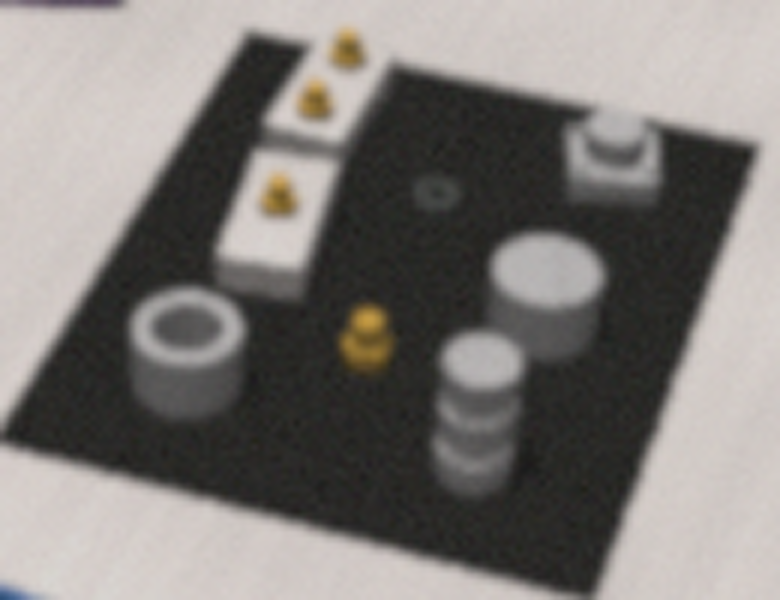

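Crops confirm: one brass stub on the plate at (320,184), two on its neighbour, an open bore at (286,184) and a closed top at (318,226). The spool is tallest (285,226), and the flanged cap with boss is at (355,226). Next step is measuring.

```bash
cat > h.py <<'E'
import numpy as np
from scipy.spatial.transform import Rotation as R
from station import manip
def deproj(n,uv,z):
    c=manip.camera_model(n);u,v=np.atleast_2d(uv).T
    d=np.c_[(u-c['cx'])/c['fx'],-(v-c['cy'])/c['fy'],-np.ones_like(u)]@R.from_quat(c['attitude']).as_matrix().T
    return c['origin']+d*((z-c['origin'][2])/d[:,2])[:,None]
def crop(uv,o,f=6): return np.array(o)+(np.atleast_2d(uv)+.5)/f-.5
def goto(x,y,z,yaw):
    """print turn (normalised) about tool z, then dp after turning"""
    s=manip.sense();r=R.from_quat(s['tool_rot']);m=r.as_matrix()
    cur=np.degrees(np.arctan2(m[1,0],m[0,0]));dy=(yaw-cur+180)%360-180
    want=R.from_euler('z',yaw,degrees=True)*R.from_euler('x',180,degrees=True)
    rv=(r.inv()*want).as_rotvec()/(2*np.pi)
    dp=want.as_matrix().T@(np.array([x,y,z])-s['tcp_pos'])/.5
    print('t',round(s['t'],2),'pos',s['tcp_pos'].round(4),'yaw',round(cur,1),'turn',dy.round(1),'rot',rv.round(4),'dp',dp.round(4),'gap',round(s['finger_gap']*85,1),'F',s['force'].round(1),'q6',s['q'][5].round(2))
E
python3 - <<'E'
from h import *
def sh(name,n,o,uv,z):
    P=deproj(n,crop(uv,o),z);s=name+f" {n} c={P.mean(0).round(4)[:2]}"
    if len(P)==4:
        e=[np.degrees(np.arctan2(*(P[(i+1)%4]-P[i])[[1,0]])).round(1) for i in range(4)]
        s+=f" edges {e} len {[round(np.linalg.norm(P[(i+1)%4]-P[i])*1e3,1) for i in range(4)]}"
    print(s)
T=(260,155);C=(130,160);S=(240,145)
sh('plate','top',T,[(276,150),(430,125),(442,199),(288,223)],.021)
sh('plate','side',S,[(255,152),(338,158),(305,268),(218,262)],.021)
sh('sleeve','top',T,[(154,168)],.033); sh('sleeve','side',S,[(188,327)],.033)
sh('spool','top',T,[(152,417)],.059); sh('spool','side',S,[(482,361)],.059)
sh('cap','top',T,[(517,401),(597,374),(624,446),(552,474)],.017)
sh('boss','top',T,[(584,420)],.031); sh('boss','side',S,[(618,132)],.031)
sh('fit','top',T,[(244,304)],.015); sh('nut','top',T,[(459,292)],.006)
sh('long','top',C,[(391,141),(568,168),(555,263),(377,237)],.013)
sh('round','top',C,[(237,182)],.013);sh('post','top',C,[(454,426)],.013);sh('posttip','top',C,[(449,422)],.021)
sh('square','top',C,[(169,339),(270,352),(251,455),(149,440)],.013)
for k,p in dict(long=(240.5,277),post=(288,295.5),round=(210,317.5),square=(257.5,340.5)).items(): print(k,'side',deproj('side',p,.013)[0,:2].round(4))
for n,uv,z in(('top',(318,210),.003),('top',(190,210),.005),('side',(300,220),.003),('side',(250,310),.005)):
    d=np.load(f'pics/{n}0.npy')[uv[1]-1:uv[1]+2,uv[0]-1:uv[0]+2].mean();c=manip.camera_model(n);v=np.array([(uv[0]-c['cx'])/c['fx'],-(uv[1]-c['cy'])/c['fy'],-1])*d
    print(n,uv,'depth z',(c['origin']+R.from_quat(c['attitude']).apply(v)).round(4),'exp',z)
E
```

```text
plate top c=[ 0.6174 -0.1878] edges [np.float64(-80.0), np.float64(-171.6), np.float64(99.6), np.float64(9.0)] len [np.float64(72.8), np.float64(35.5), np.float64(72.4), np.float64(35.0)]
plate side c=[ 0.6139 -0.1843] edges [np.float64(-162.9), np.float64(101.0), np.float64(17.6), np.float64(-79.0)] len [np.float64(35.2), np.float64(73.5), np.float64(35.2), np.float64(73.8)]
sleeve top c=[ 0.6166 -0.0925]
sleeve side c=[ 0.6135 -0.0895]
spool top c=[ 0.4977 -0.0918]
spool side c=[ 0.4949 -0.0888]
cap top c=[ 0.5022 -0.2853] edges [np.float64(-70.8), np.float64(-160.7), np.float64(111.7), np.float64(24.8)] len [np.float64(39.2), np.float64(35.2), np.float64(35.7), np.float64(36.9)]
boss top c=[ 0.502  -0.2882]
boss side c=[ 0.4979 -0.2779]
fit top c=[ 0.5568 -0.1348]
nut top c=[ 0.565  -0.2354]
long top c=[0.5885 0.1211] edges [np.float64(-98.3), np.float64(174.0), np.float64(82.1), np.float64(-5.8)] len [np.float64(83.6), np.float64(45.2), np.float64(83.5), np.float64(45.8)]
round top c=[0.5969 0.2308]
post top c=[0.4839 0.126 ]
posttip top c=[0.4847 0.1272]
square top c=[0.4965 0.2383] edges [np.float64(-96.8), np.float64(172.3), np.float64(82.2), np.float64(-8.1)] len [np.float64(47.0), np.float64(48.0), np.float64(47.3), np.float64(47.2)]
long side [0.5839 0.1295]
post side [0.4794 0.1337]
round side [0.5932 0.2368]
square side [0.4924 0.2455]
top (318, 210) depth z [ 0.5461 -0.1851  0.0017] exp 0.003
top (190, 210) depth z [0.5422 0.1718 0.0045] exp 0.005
side (300, 220) depth z [ 0.5369 -0.0818  0.002 ] exp 0.003
side (250, 310) depth z [0.5349 0.1883 0.0057] exp 0.005
```

```bash
python3 -c "
from h import *
goto(.6156,-.186,.2,100)"
```

```text
t 0.1 pos [ 0.1857 -0.5962  0.303 ] yaw 17.3 turn 82.7 rot [-2.000e-04 -3.000e-04 -2.297e-01] dp [0.6587 0.9891 0.2061] gap 85.2 F [-0.   0.9 -0.2] q6 -0.18
```

```bash
python3 -m crank '[{"dp":[0,0,0],"delta_rot":[0,0,-0.019],"fingers":0.3},{"dp":[0,0,0],"delta_rot":[0,0,-0.019],"fingers":0.3},{"dp":[0,0,0],"delta_rot":[0,0,-0.019],"fingers":0.3},{"dp":[0,0,0],"delta_rot":[0,0,-0.019],"fingers":0.3},{"dp":[0,0,0],"delta_rot":[0,0,-0.019],"fingers":0.3},{"dp":[0,0,0],"delta_rot":[0,0,-0.019],"fingers":0.3},{"dp":[0,0,0],"delta_rot":[0,0,-0.019],"fingers":0.3},{"dp":[0,0,0],"delta_rot":[0,0,-0.019],"fingers":0.3},{"dp":[0,0,0],"delta_rot":[0,0,-0.019],"fingers":0.3},{"dp":[0,0,0],"delta_rot":[0,0,-0.019],"fingers":0.3},{"dp":[0,0,0],"delta_rot":[0,0,-0.019],"fingers":0.3},{"dp":[0,0,0],"delta_rot":[0,0,-0.019],"fingers":0.3}]' 60; python3 -c "
from h import *
goto(.6156,-.186,.2,100)"
```

```text
t: 1.1
tcp_pos: [0.1857, -0.5964, 0.3033]
tool_rot: [0.645, 0.764, 0.0, -0.0]
force: [-0.0, -0.5, -0.2]
finger_gap: 0.65
gripper_force: 0.0
t 1.1 pos [ 0.1857 -0.5964  0.3033] yaw 99.7 turn 0.3 rot [ 0.     -0.0002 -0.0008] dp [0.659  0.9892 0.2066] gap 55.3 F [-0.  -0.5 -0.2] q6 -1.62
```

```bash
python3 -m crank '[{"dp":[0.033,0.0495,0],"delta_rot":[0,0,0],"fingers":0.3},{"dp":[0.033,0.0495,0],"delta_rot":[0,0,0],"fingers":0.3},{"dp":[0.033,0.0495,0],"delta_rot":[0,0,0],"fingers":0.3},{"dp":[0.033,0.0495,0],"delta_rot":[0,0,0],"fingers":0.3},{"dp":[0.033,0.0495,0],"delta_rot":[0,0,0],"fingers":0.3},{"dp":[0.033,0.0495,0],"delta_rot":[0,0,0],"fingers":0.3},{"dp":[0.033,0.0495,0],"delta_rot":[0,0,0],"fingers":0.3},{"dp":[0.033,0.0495,0],"delta_rot":[0,0,0],"fingers":0.3},{"dp":[0.033,0.0495,0],"delta_rot":[0,0,0],"fingers":0.3},{"dp":[0.033,0.0495,0],"delta_rot":[0,0,0],"fingers":0.3},{"dp":[0.033,0.0495,0],"delta_rot":[0,0,0],"fingers":0.3},{"dp":[0.033,0.0495,0],"delta_rot":[0,0,0],"fingers":0.3}]' ; python3 -m crank '[{"dp":[0.033,0.0495,0.025],"delta_rot":[0,0,0],"fingers":0.3},{"dp":[0.033,0.0495,0.025],"delta_rot":[0,0,0],"fingers":0.3},{"dp":[0.033,0.0495,0.025],"delta_rot":[0,0,0],"fingers":0.3},{"dp":[0.033,0.0495,0.025],"delta_rot":[0,0,0],"fingers":0.3},{"dp":[0.033,0.0495,0.025],"delta_rot":[0,0,0],"fingers":0.3},{"dp":[0.033,0.0495,0.025],"delta_rot":[0,0,0],"fingers":0.3},{"dp":[0.033,0.0495,0.025],"delta_rot":[0,0,0],"fingers":0.3},{"dp":[0.033,0.0495,0.025],"delta_rot":[0,0,-0.001],"fingers":0.3},{"dp":[0,0,0],"delta_rot":[0,0,0],"fingers":0.3}]' ; python3 -c "
from h import *
goto(.6156,-.186,.14,100)
import cv2
for n in ('top','side'):
    p,d=manip.snapshot(n);cv2.imwrite(f'pics/{n}1.png',p[...,::-1]);np.save(f'pics/{n}1.npy',d)
a=cv2.imread('pics/side1.png')[90:230,230:400];cv2.imwrite('pics/c4.png',cv2.resize(a,None,fx=4,fy=4,interpolation=cv2.INTER_CUBIC))
"
```

```text
t: 2.1
tcp_pos: [0.4473, -0.3517, 0.3035]
tool_rot: [0.647, 0.762, 0.0, -0.0]
force: [-0.5, 0.6, 0.8]
finger_gap: 0.648
gripper_force: 0.0
t: 2.85
tcp_pos: [0.6224, -0.1859, 0.2007]
tool_rot: [0.643, 0.766, 0.001, -0.002]
force: [-0.0, 0.4, -0.1]
finger_gap: 0.651
gripper_force: 0.0
t 2.85 pos [ 0.6224 -0.1859  0.2007] yaw 100.0 turn 0.0 rot [-0.0002 -0.0006 -0.    ] dp [ 0.0022 -0.0134  0.1215] gap 55.3 F [-0.   0.4 -0.1] q6 -0.64
```

View pics/c4.png

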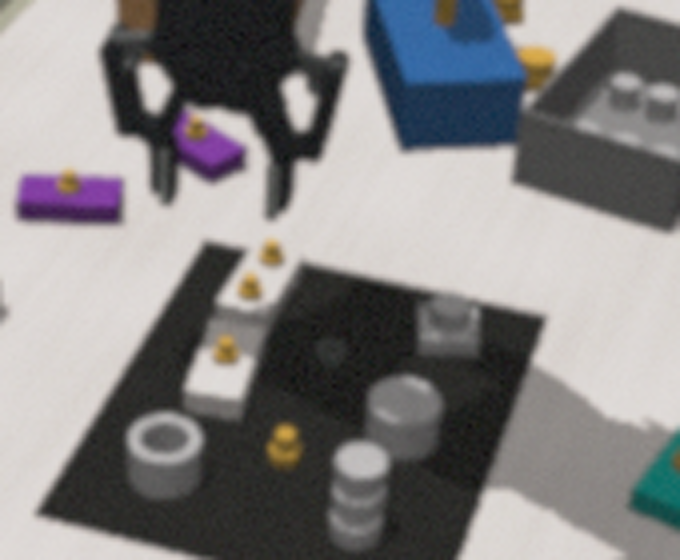

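```bash
python3 -c "
from h import *
s=manip.sense()
for zt in (.126,.129,.132): print(deproj('side',crop([[168,202],[273,215],[220.5,208.5]],(230,90),4),zt).round(4)[:,:2].tolist(), s['tcp_pos'])
import cv2
a=cv2.imread('pics/top1.png')[150:240,260:380];cv2.imwrite('pics/c5.png',cv2.resize(a,None,fx=6,fy=6,interpolation=cv2.INTER_CUBIC))
"
```

```text
[[0.6537, -0.1855], [0.5923, -0.1982], [0.6229, -0.1919]] [ 0.6204325  -0.18919332  0.20256375]
[[0.6519, -0.1815], [0.5909, -0.1941], [0.6213, -0.1878]] [ 0.6204325  -0.18919332  0.20256375]
[[0.6502, -0.1775], [0.5894, -0.19], [0.6197, -0.1838]] [ 0.6204325  -0.18919332  0.20256375]
```

View pics/c5.png

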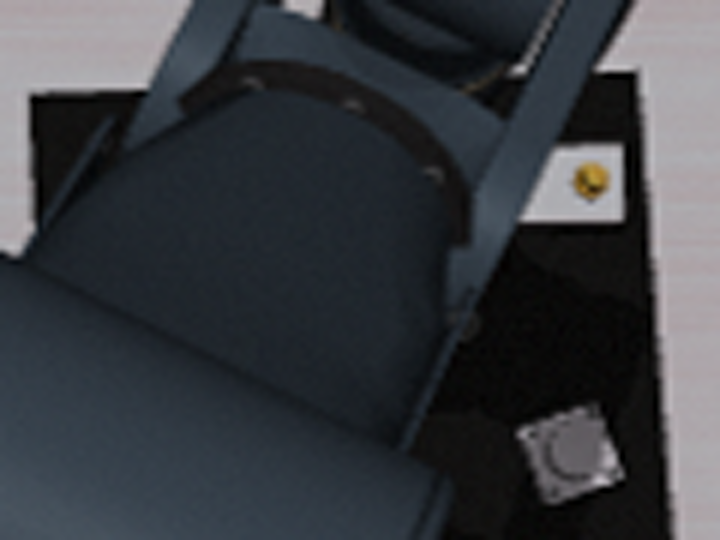

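Side view shows the fingertips at crop (168,203) and (272,216). That agrees with the measured TCP to about 2 mm. The top view is hidden by the arm.

```bash
python3 -c "
from h import *
goto(.6145,-.1855,.077,100)"
```

```text
t 2.95 pos [ 0.6204 -0.1892  0.2026] yaw 99.9 turn 0.1 rot [-0.0004 -0.0002 -0.0003] dp [ 0.0093 -0.0104  0.2511] gap 54.8 F [ 0.5 -0.3  0.1] q6 -0.64
```

```bash
python3 -m crank '[{"dp":[0.003,-0.0035,0.045],"delta_rot":[0,0,0],"fingers":0.3},{"dp":[0.003,-0.0035,0.045],"delta_rot":[0,0,0],"fingers":0.3},{"dp":[0.003,-0.0035,0.045],"delta_rot":[0,0,0],"fingers":0.3},{"dp":[0,0,0.045],"delta_rot":[0,0,0],"fingers":0.3},{"dp":[0,0,0],"delta_rot":[0,0,0],"fingers":0.3},{"dp":[0,0,0],"delta_rot":[0,0,0],"fingers":0.3}]'; python3 -c "
from h import *
goto(.6145,-.1855,.077,100)
import cv2
p,d=manip.snapshot('side');cv2.imwrite('pics/c6.png',cv2.resize(p[100:230,230:370,::-1],None,fx=5,fy=5,interpolation=cv2.INTER_CUBIC))
goto(.6145,-.1855,.077,100)"
```

```text
t: 3.45
tcp_pos: [0.6133, -0.1878, 0.1134]
tool_rot: [0.645, 0.764, -0.0, -0.001]
force: [0.2, 0.2, 0.1]
finger_gap: 0.651
gripper_force: 0.0
t 3.45 pos [ 0.6133 -0.1878  0.1134] yaw 99.6 turn 0.4 rot [-0.0003 -0.0002 -0.001 ] dp [0.0042 0.0031 0.0729] gap 55.3 F [0.2 0.2 0.1] q6 -0.64
t 3.5 pos [ 0.6144 -0.1881  0.1147] yaw 99.7 turn 0.3 rot [ 0.0001  0.0001 -0.0009] dp [0.0051 0.001  0.0755] gap 55.3 F [ 0.1 -0.3 -0.1] q6 -0.64
```

View pics/c6.png

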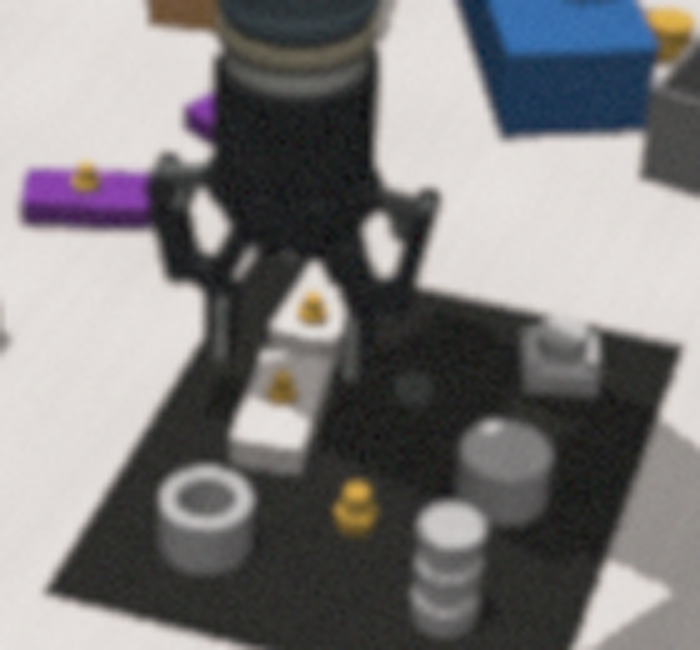

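Fingertips at crop (218,362) and (350,380) straddle the plate's line. Descend and close.

```bash
python3 -m crank '[{"dp":[0.002,0.001,0.025],"delta_rot":[0,0,0],"fingers":0.3},{"dp":[0.002,0,0.025],"delta_rot":[0,0,0],"fingers":0.3},{"dp":[0,0,0.022],"delta_rot":[0,0,0],"fingers":0.3},{"dp":[0,0,0],"delta_rot":[0,0,0],"fingers":0.3},{"dp":[0,0,0],"delta_rot":[0,0,0],"fingers":-0.6},{"dp":[0,0,0],"delta_rot":[0,0,0],"fingers":-0.6},{"dp":[0,0,0],"delta_rot":[0,0,0],"fingers":-0.6},{"dp":[0,0,0],"delta_rot":[0,0,0],"fingers":-0.6},{"dp":[0,0,0],"delta_rot":[0,0,0],"fingers":-0.6},{"dp":[0,0,0],"delta_rot":[0,0,0],"fingers":-0.6}]' 60; python3 -c "
from h import *
goto(.6145,-.1855,.077,100)"
```

```text
t: 4.33
tcp_pos: [0.6147, -0.1849, 0.078]
tool_rot: [0.645, 0.765, 0.0, 0.0]
force: [0.1, -0.1, -1.6]
finger_gap: 0.403
gripper_force: 61.5
t 4.33 pos [ 0.6147 -0.1849  0.078 ] yaw 99.7 turn 0.3 rot [ 0.      0.     -0.0007] dp [-0.0011 -0.0006  0.002 ] gap 34.3 F [ 0.1 -0.1 -1.6] q6 -0.64
```

```bash
python3 -m crank '[{"dp":[0,0,-0.04],"delta_rot":[0,0,0],"fingers":-0.6},{"dp":[0,0,-0.04],"delta_rot":[0,0,0],"fingers":-0.6},{"dp":[0,0,-0.04],"delta_rot":[0,0,0],"fingers":-0.6},{"dp":[0,0,-0.04],"delta_rot":[0,0,0],"fingers":-0.6},{"dp":[0,0,0],"delta_rot":[0,0,0.017],"fingers":-0.6},{"dp":[0,0,0],"delta_rot":[0,0,0.017],"fingers":-0.6},{"dp":[0,0,0],"delta_rot":[0,0,0.015],"fingers":-0.6}]' ; python3 - <<'E'
from h import *
import cv2
for n,pts in dict(side=dict(long=(240,277),post=(284,298),round=(210,317),square=(258,340)),top=dict(long=(208,194),post=(202,233),round=(169,190),square=(166,226))).items():
    a=cv2.imread(f'pics/{n}0.png');A=cv2.resize(a,None,fx=4,fy=4,interpolation=cv2.INTER_CUBIC)
    m=((A.max(2)<75)).astype(np.uint8); m=cv2.morphologyEx(m,cv2.MORPH_OPEN,np.ones((9,9)))
    _,L,st,_=cv2.connectedComponentsWithStats(m)
    for k,p in pts.items():
        l=L[p[1]*4,p[0]*4]
        if l==0: print(n,k,'none',A[p[1]*4,p[0]*4]);continue
        c,_=cv2.findContours((L==l).astype(np.uint8),cv2.RETR_EXTERNAL,cv2.CHAIN_APPROX_NONE)
        uv=(c[0][:,0]+.5)/4-.5; P=deproj(n,uv,.013)[:,:2]*1000
        r=cv2.minAreaRect(P.astype(np.float32)); print(n,k,np.round(r[0],1),np.round(r[1],1),round(r[2],1))
goto(.5845,.129,.15,82)
E
```

```text
t: 4.92
tcp_pos: [0.6148, -0.1849, 0.1587]
tool_rot: [0.756, 0.655, 0.0, 0.001]
force: [-1.4, 1.0, -0.8]
finger_gap: 0.407
gripper_force: 61.7
side long [584.7 127. ] [83.4 46.1] 80.8
side post [480.7 131.7] [50.1 53.9] 23.3
side round [593.4 236.6] [42.8 46.3] 28.2
side square [493.5 244.2] [47.4 47.4] 81.6
top long [588.1 121. ] [86.5 48.7] 81.7
top post [483.9 126.4] [54.2 53.5] 1.9
top round [597.1 231.2] [48.  45.8] 28.6
top square [496.7 238.8] [50.9 50.3] 81.5
t 4.92 pos [ 0.6148 -0.1849  0.1587] yaw 81.8 turn 0.2 rot [ 0.0002  0.0001 -0.0005] dp [ 0.6133 -0.1473  0.0174] gap 34.6 F [-1.4  1.  -0.8] q6 -0.32
```

```bash
python3 -m crank '[{"dp":[0.03,-0.0075,0],"delta_rot":[0,0,0],"fingers":-0.6},{"dp":[0.055,-0.0135,0],"delta_rot":[0,0,0],"fingers":-0.6},{"dp":[0.055,-0.0135,0],"delta_rot":[0,0,0],"fingers":-0.6},{"dp":[0.055,-0.0135,0],"delta_rot":[0,0,0],"fingers":-0.6},{"dp":[0.055,-0.0135,0],"delta_rot":[0,0,0],"fingers":-0.6},{"dp":[0.055,-0.0135,0],"delta_rot":[0,0,0],"fingers":-0.6},{"dp":[0.055,-0.0135,0],"delta_rot":[0,0,0],"fingers":-0.6},{"dp":[0.055,-0.0135,0],"delta_rot":[0,0,0],"fingers":-0.6},{"dp":[0.055,-0.0135,0],"delta_rot":[0,0,0],"fingers":-0.6},{"dp":[0.055,-0.0135,0],"delta_rot":[0,0,0],"fingers":-0.6},{"dp":[0.055,-0.0135,0],"delta_rot":[0,0,0],"fingers":-0.6},{"dp":[0.03,-0.0075,0],"delta_rot":[0,0,0],"fingers":-0.6}]' ; python3 -m crank '[{"dp":[0,0,0.04],"delta_rot":[0,0,0],"fingers":-0.6},{"dp":[0,0,0.04],"delta_rot":[0,0,0],"fingers":-0.6},{"dp":[0,0,0.02],"delta_rot":[0,0,0],"fingers":-0.6},{"dp":[0,0,0],"delta_rot":[0,0,0],"fingers":-0.6},{"dp":[0,0,0],"delta_rot":[0,0,0],"fingers":-0.6}]'; python3 -c "
from h import *
import cv2
p,d=manip.snapshot('side');cv2.imwrite('pics/side2.png',p[...,::-1]);cv2.imwrite('pics/c7.png',cv2.resize(p[210:310,190:310,::-1],None,fx=6,fy=6,interpolation=cv2.INTER_CUBIC))
goto(.5845,.127,.088,81.5)"
```

```text
t: 5.92
tcp_pos: [0.5806, 0.1313, 0.1578]
tool_rot: [0.753, 0.658, -0.0, -0.001]
force: [-0.5, -0.4, -2.4]
finger_gap: 0.404
gripper_force: 61.7
t: 6.33
tcp_pos: [0.5818, 0.1277, 0.1075]
tool_rot: [0.754, 0.657, -0.001, -0.001]
force: [0.6, 0.7, -1.2]
finger_gap: 0.406
gripper_force: 61.7
t 6.38 pos [0.5825 0.1275 0.1082] yaw 82.1 turn -0.6 rot [ 0.     -0.      0.0017] dp [-0.0005  0.0042  0.0404] gap 34.2 F [ 0.7  0.1 -0.7] q6 0.17
```

View pics/c7.png

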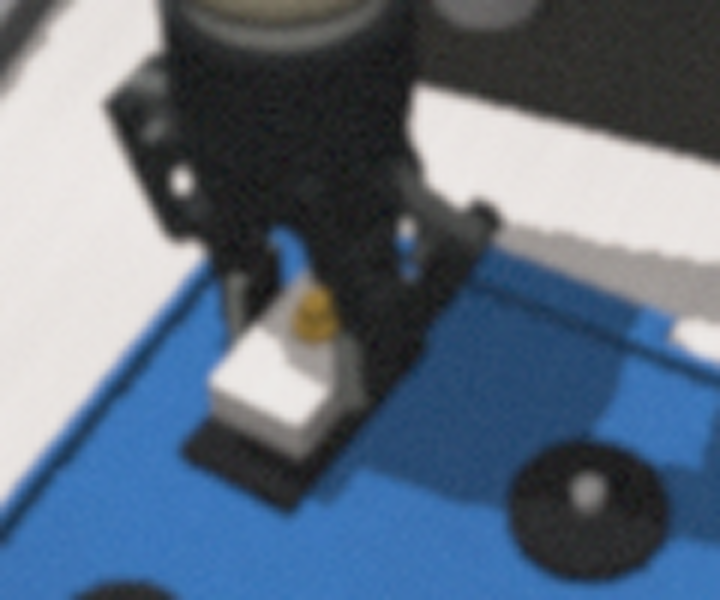

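```bash
python3 -c "
from h import *
o=(190,210)
a=deproj('side',crop([[211,382],[302,431]],o),.051)[:,:2]*1e3
b=deproj('side',crop([[182,452],[290,512]],o),.013)[:,:2]*1e3
c=deproj('side',crop([[214,413],[301,459]],o),.033)[:,:2]*1e3
s=deproj('side',crop([[317,296]],o),.065)[:,:2]*1e3
for k in (a,b,c,s): print(k.round(1).tolist(),k.mean(0).round(1))
t=np.radians(81.5);y=np.array([np.cos(t),np.sin(t)])
print('plate ctr',a.mean(0)-36*y,c.mean(0)-36*y,'pad ctr',b.mean(0)-42*y, 'tcp',manip.sense()['tcp_pos'][:2])
"
```

```text
[[600.3, 160.0], [564.9, 166.1]] [582.6 163. ]
[[612.2, 163.3], [568.8, 170.8]] [590.5 167. ]
[[601.4, 158.4], [567.3, 163.8]] [584.4 161.1]
[[579.4, 124.9]] [579.4 124.9]
plate ctr [577.30203832 127.42303851] [579.0622326  125.52238862] pad ctr [584.31733291 125.48904429] tcp [0.58247654 0.12754711]
```

Plate's near corners at crop (211,382) and (302,431), pad's near corners at (182,452) and (290,512). The plate needs about +6 mm in x and nothing in y.

```bash
python3 -m crank '[{"dp":[0.001,0.006,0],"delta_rot":[0,0,0.001],"fingers":-0.6},{"dp":[0.001,0.006,0.015],"delta_rot":[0,0,0],"fingers":-0.6},{"dp":[0,0,0.015],"delta_rot":[0,0,0],"fingers":-0.6},{"dp":[0,0,0.006],"delta_rot":[0,0,0],"fingers":-0.6},{"dp":[0,0,0.003],"delta_rot":[0,0,0],"fingers":-0.6},{"dp":[0,0,0],"delta_rot":[0,0,0],"fingers":-0.6},{"dp":[0,0,0],"delta_rot":[0,0,0],"fingers":-0.6}]';  python3 -c "
from h import *
goto(.5885,.127,.088,81.5)"
```

```text
t: 6.97
tcp_pos: [0.5883, 0.1276, 0.0882]
tool_rot: [0.756, 0.654, -0.0, -0.0]
force: [-0.0, -0.8, -2.1]
finger_gap: 0.406
gripper_force: 61.7
t 6.97 pos [0.5883 0.1276 0.0882] yaw 81.7 turn -0.2 rot [-0.0001  0.      0.0006] dp [-0.0012  0.0006  0.0005] gap 34.5 F [-0.  -0.8 -2.1] q6 0.17
```

```bash
python3 -m crank '[{"dp":[0,0,0],"delta_rot":[0,0,0],"fingers":0.2},{"dp":[0,0,0],"delta_rot":[0,0,0],"fingers":0.2},{"dp":[0,0,0],"delta_rot":[0,0,0],"fingers":0.2},{"dp":[0,0,-0.03],"delta_rot":[0,0,0],"fingers":0.2},{"dp":[0,0,-0.06],"delta_rot":[0,0,0],"fingers":0.5},{"dp":[0,0,-0.06],"delta_rot":[0,0,0],"fingers":0.5},{"dp":[0,0,-0.04],"delta_rot":[0,0,0],"fingers":0.5},{"dp":[0,0,0],"delta_rot":[0,0,0],"fingers":0.5}]';  python3 -c "
from h import *
goto(.6145,-.0905,.14,90)"
```

```text
t: 7.63
tcp_pos: [0.5911, 0.1279, 0.1883]
tool_rot: [0.756, 0.654, 0.004, 0.003]
force: [0.7, 0.1, 0.8]
finger_gap: 0.75
gripper_force: 0.0
t 7.63 pos [0.5911 0.1279 0.1883] yaw 81.7 turn 8.3 rot [ 0.0016 -0.0002 -0.0229] dp [-0.4367  0.0468  0.0966] gap 63.8 F [0.7 0.1 0.8] q6 0.17
```

```bash
python3 -m crank '[{"dp":[0,0,0],"delta_rot":[0,0,-0.0115],"fingers":0.5},{"dp":[0,0,0],"delta_rot":[0,0,-0.0115],"fingers":0.5},{"dp":[-0.0485,0.005,0],"delta_rot":[0,0,0],"fingers":0.5},{"dp":[-0.0485,0.005,0],"delta_rot":[0,0,0],"fingers":0.5},{"dp":[-0.0485,0.005,0],"delta_rot":[0,0,0],"fingers":0.5},{"dp":[-0.0485,0.005,0],"delta_rot":[0,0,0],"fingers":0.5},{"dp":[-0.0485,0.005,0],"delta_rot":[0,0,0],"fingers":0.5},{"dp":[-0.0485,0.005,0],"delta_rot":[0,0,0],"fingers":0.5},{"dp":[-0.0485,0.005,0],"delta_rot":[0,0,0],"fingers":0.5},{"dp":[-0.0485,0.005,0.02],"delta_rot":[0,0,0],"fingers":0.5},{"dp":[-0.0485,0.005,0.03],"delta_rot":[0,0,0],"fingers":0.5},{"dp":[0,0,0],"delta_rot":[0,0,0],"fingers":0.5}]';  python3 - <<'E'
from h import *
import cv2
p,d=manip.snapshot('side');cv2.imwrite('pics/side3.png',p[...,::-1]);cv2.imwrite('pics/top3.png',manip.snapshot('top')[0][...,::-1])
for n,c in(('side',(240,277)),('top',(208,194))):
    A=cv2.resize(cv2.imread(f'pics/{n}3.png'),None,fx=4,fy=4,interpolation=cv2.INTER_CUBIC)
    m=(A.astype(int)[...,2]>120).astype(np.uint8)  # red channel: plate bright against blue/black
    y0,x0=(c[1]-25)*4,(c[0]-25)*4
    _,L,st,ce=cv2.connectedComponentsWithStats(m[y0:y0+200,x0:x0+200])
    l=1+st[1:,4].argmax();print(n,st[l])
    cc,_=cv2.findContours((L==l).astype(np.uint8),cv2.RETR_EXTERNAL,cv2.CHAIN_APPROX_NONE)
    q=cc[0][:,0]+[x0,y0];P=deproj(n,(q+.5)/4-.5,.031)[:,:2]*1e3;r=cv2.minAreaRect(P.astype(np.float32));print(np.round(r[0],1),np.round(r[1],1),round(r[2],1))
cv2.imwrite('pics/c8.png',np.vstack([cv2.resize(cv2.imread('pics/side3.png')[225:335,180:310],None,fx=5,fy=5,interpolation=cv2.INTER_CUBIC)]))
goto(.6145,-.0905,.078,90)
E
```

```text
t: 8.63
tcp_pos: [0.6105, -0.0948, 0.1557]
tool_rot: [0.708, 0.706, -0.001, -0.001]
force: [0.4, 0.2, 0.0]
finger_gap: 0.753
gripper_force: 0.0
side [  29   12  140  130 9275]
[586.4 127.8] [77.4 39.1] 81.8
top [  16    0  184   18 1771]
[648.5 117.6] [ 12.1 126.9] 0.6
t 8.73 pos [ 0.6102 -0.0913  0.1571] yaw 89.9 turn 0.1 rot [-0.0004 -0.0002 -0.0003] dp [0.0016 0.0086 0.1582] gap 63.7 F [-0.  -0.   0.9] q6 -0.33
```

View pics/c8.png

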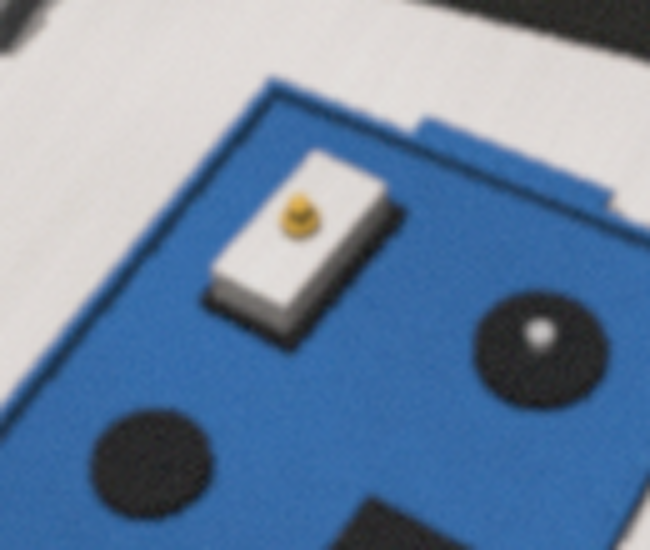

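```bash
python3 -c "
from h import *
o=(180,225)
f=lambda uv,z:deproj('side',crop(uv,o,5),z)[:,:2]*1e3
a=f([(317,149),(386,186),(285,306),(212,268)],.031);print('plate',a.mean(0).round(1),a.round(0).tolist())
b=f([(213,296),(287,335)],.013);print('plate bottom near',b.round(1).tolist())
c=f([(204,300),(292,351),(407,210)],.013);print('pad',c.round(1).tolist(),'ctr',((c[0]+c[2])/2).round(1))
"; python3 -m crank '[{"dp":[0.001,0.004,0.03],"delta_rot":[0,0,0],"fingers":0.5},{"dp":[0.001,0.0045,0.03],"delta_rot":[0,0,0],"fingers":0.5},{"dp":[0,0,0.03],"delta_rot":[0,0,0],"fingers":0.5},{"dp":[0,0,0],"delta_rot":[0,0,0],"fingers":0.5},{"dp":[0,0,0],"delta_rot":[0,0,0],"fingers":0.5}]';  python3 -c "
from h import *
goto(.6145,-.0905,.078,90)"
```

```text
plate [586.1 126.3] [[598.0, 88.0], [564.0, 94.0], [574.0, 164.0], [608.0, 159.0]]
plate bottom near [[609.4, 159.1], [574.0, 164.4]]
pad [[611.7, 162.2], [568.8, 170.5], [557.4, 88.7]] ctr [584.6 125.5]
t: 9.15
tcp_pos: [0.6144, -0.0882, 0.1123]
tool_rot: [0.707, 0.708, -0.001, -0.001]
force: [-0.6, -0.6, 0.1]
finger_gap: 0.751
gripper_force: 0.0
t 9.15 pos [ 0.6144 -0.0882  0.1123] yaw 90.1 turn -0.1 rot [-0.0005 -0.0002  0.0002] dp [-0.0045  0.0002  0.0686] gap 63.8 F [-0.6 -0.6  0.1] q6 -0.32
```

```bash
python3 -m crank '[{"dp":[-0.002,0,0.025],"delta_rot":[0,0,0],"fingers":0.5},{"dp":[-0.001,0,0.025],"delta_rot":[0,0,0],"fingers":0.5},{"dp":[0,0,0.018],"delta_rot":[0,0,0],"fingers":0.5},{"dp":[0,0,0],"delta_rot":[0,0,0],"fingers":0.5},{"dp":[0,0,0],"delta_rot":[0,0,0],"fingers":-0.6},{"dp":[0,0,0],"delta_rot":[0,0,0],"fingers":-0.6},{"dp":[0,0,0],"delta_rot":[0,0,0],"fingers":-0.6},{"dp":[0,0,0],"delta_rot":[0,0,0],"fingers":-0.6},{"dp":[0,0,0],"delta_rot":[0,0,0],"fingers":-0.6},{"dp":[0,0,0],"delta_rot":[0,0,0],"fingers":-0.6}]' 60; python3 -c "
from h import *
goto(.6145,-.0905,.078,90)"
```

```text
t: 9.98
tcp_pos: [0.6153, -0.0911, 0.0796]
tool_rot: [0.707, 0.707, 0.0, 0.0]
force: [-0.6, -0.4, -0.6]
finger_gap: 0.496
gripper_force: 60.8
t 9.98 pos [ 0.6153 -0.0911  0.0796] yaw 90.0 turn -0.0 rot [0. 0. 0.] dp [ 0.0013 -0.0015  0.0032] gap 42.1 F [-0.6 -0.4 -0.6] q6 -0.33
```

```bash
python3 -m crank '[{"dp":[0,0,-0.04],"delta_rot":[0,0,0],"fingers":-0.6},{"dp":[0,0,-0.06],"delta_rot":[0,0,0],"fingers":-0.6},{"dp":[0,0,-0.06],"delta_rot":[0,0,0],"fingers":-0.6},{"dp":[0,0,-0.02],"delta_rot":[0,0,0],"fingers":-0.6},{"dp":[0,0,0],"delta_rot":[0,0,0],"fingers":-0.6}]' ; python3 -c "
from h import *
goto(.484,.132,.12,90)"
```

```text
t: 10.4
tcp_pos: [0.617, -0.0916, 0.1726]
tool_rot: [0.707, 0.707, 0.002, 0.003]
force: [0.3, 0.4, -1.6]
finger_gap: 0.495
gripper_force: 61.2
t 10.4 pos [ 0.617  -0.0916  0.1726] yaw 90.0 turn -0.0 rot [0.0011 0.0004 0.0001] dp [ 0.4472 -0.2659  0.1052] gap 42.1 F [ 0.3  0.4 -1.6] q6 -0.33
```

```bash
python3 -m crank '[{"dp":[0.025,-0.015,0],"delta_rot":[0,0,0],"fingers":-0.6},{"dp":[0.05,-0.03,0],"delta_rot":[0,0,0],"fingers":-0.6},{"dp":[0.05,-0.03,0],"delta_rot":[0,0,0],"fingers":-0.6},{"dp":[0.05,-0.03,0],"delta_rot":[0,0,0],"fingers":-0.6},{"dp":[0.05,-0.03,0],"delta_rot":[0,0,0],"fingers":-0.6},{"dp":[0.05,-0.03,0],"delta_rot":[0,0,0],"fingers":-0.6},{"dp":[0.05,-0.03,0],"delta_rot":[0,0,0],"fingers":-0.6},{"dp":[0.05,-0.03,0.02],"delta_rot":[0,0,0],"fingers":-0.6},{"dp":[0.05,-0.03,0.04],"delta_rot":[0,0,0],"fingers":-0.6},{"dp":[0.022,-0.011,0.04],"delta_rot":[0,0,0],"fingers":-0.6},{"dp":[0,0,0],"delta_rot":[0,0,0],"fingers":-0.6},{"dp":[0,0,0],"delta_rot":[0,0,0],"fingers":-0.6}]' ; python3 -c "
from h import *
import cv2
p,d=manip.snapshot('side');cv2.imwrite('pics/side4.png',p[...,::-1]);cv2.imwrite('pics/c9.png',cv2.resize(p[220:330,240:350,::-1],None,fx=5,fy=5,interpolation=cv2.INTER_CUBIC))
goto(.484,.132,.0896,90)"
```

```text
t: 11.4
tcp_pos: [0.4795, 0.1332, 0.1174]
tool_rot: [0.706, 0.708, -0.002, -0.002]
force: [1.3, 0.7, -1.6]
finger_gap: 0.494
gripper_force: 61.3
t 11.45 pos [0.4813 0.1326 0.1184] yaw 90.1 turn -0.1 rot [-0.0004  0.      0.0002] dp [-0.0012  0.0053  0.0575] gap 42.0 F [ 0.  -0.6 -1.5] q6 0.04
```

View pics/c9.png

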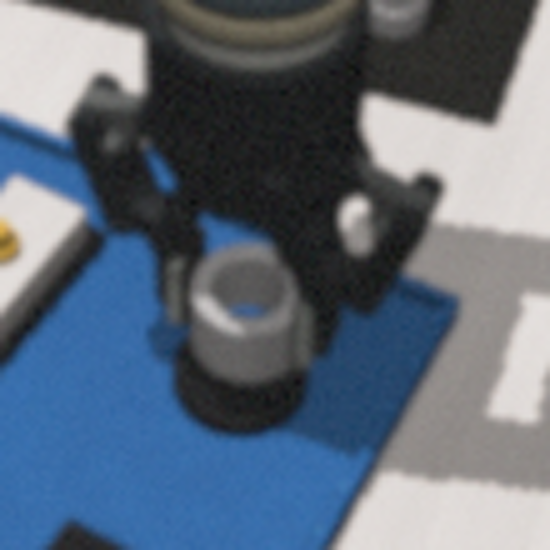

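```bash
python3 -c "
from h import *
f=lambda uv,z:(deproj('side',crop(uv,(240,220),5),z)[:,:2]*1e3).round(1)
print(f([(244,290)],.0718), 'bottom ctr',f([(244,290+48)],.0418))
print('post pad from c8: ',(deproj('side',crop([(541,350)],(180,225),5),.013)*1e3).round(1),'tip',(deproj('side',crop([(541,330)],(180,225),5),.021)*1e3).round(1))
"
```

```text
[[478.7 137.1]] bottom ctr [[478.5 135.8]]
post pad from c8:  [[480.6 131.9  13. ]] tip [[482.1 128.8  21. ]]
```

Sleeve ring centred at crop (244,290), pad beneath it at about (239,374). Shift about +2.5 mm in x and -3.5 mm in y, then lower.

```bash
python3 -m crank '[{"dp":[-0.004,0.003,0],"delta_rot":[0,0,0],"fingers":-0.6},{"dp":[-0.004,0.002,0.01],"delta_rot":[0,0,0],"fingers":-0.6},{"dp":[0,0,0.02],"delta_rot":[0,0,0],"fingers":-0.6},{"dp":[0,0,0.015],"delta_rot":[0,0,0],"fingers":-0.6},{"dp":[0,0,0.008],"delta_rot":[0,0,0],"fingers":-0.6},{"dp":[0,0,0.003],"delta_rot":[0,0,0],"fingers":-0.6},{"dp":[0,0,0],"delta_rot":[0,0,0],"fingers":-0.6},{"dp":[0,0,0],"delta_rot":[0,0,0],"fingers":-0.6}]';  python3 -c "
from h import *
goto(.484,.129,.0896,90)"
```

```text
t: 12.12
tcp_pos: [0.4846, 0.1283, 0.0913]
tool_rot: [0.707, 0.707, -0.0, -0.0]
force: [0.1, -0.1, -1.4]
finger_gap: 0.5
gripper_force: 61.3
t 12.12 pos [0.4846 0.1283 0.0913] yaw 90.0 turn -0.0 rot [-0.0001  0.      0.    ] dp [ 0.0014 -0.0012  0.0033] gap 42.5 F [ 0.1 -0.1 -1.4] q6 0.04
```

```bash
python3 -m crank '[{"dp":[0,0,0.003],"delta_rot":[0,0,0],"fingers":-0.6},{"dp":[0,0,0],"delta_rot":[0,0,0],"fingers":-0.6},{"dp":[0,0,0],"delta_rot":[0,0,0],"fingers":0.3},{"dp":[0,0,0],"delta_rot":[0,0,0],"fingers":0.3},{"dp":[0,0,0],"delta_rot":[0,0,0],"fingers":0.3},{"dp":[0,0,-0.03],"delta_rot":[0,0,0],"fingers":0.3},{"dp":[0,0,-0.06],"delta_rot":[0,0,0],"fingers":0.3},{"dp":[0,0,-0.06],"delta_rot":[0,0,0],"fingers":0.3},{"dp":[0,0,-0.04],"delta_rot":[0,0,0],"fingers":0.3},{"dp":[0,0,0],"delta_rot":[0,0,0],"fingers":0.3}]';  python3 -c "
from h import *
goto(.4965,-.0895,.16,90)"
```

```text
t: 12.95
tcp_pos: [0.4868, 0.1286, 0.1888]
tool_rot: [0.707, 0.707, 0.003, 0.003]
force: [0.2, -0.3, 0.3]
finger_gap: 0.651
gripper_force: 0.0
t 12.95 pos [0.4868 0.1286 0.1888] yaw 90.0 turn -0.0 rot [ 0.0014 -0.0001  0.0001] dp [-0.4362  0.0194  0.0577] gap 55.3 F [ 0.2 -0.3  0.3] q6 0.04
```

```bash
python3 -m crank '[{"dp":[-0.025,0.001,0],"delta_rot":[0,0,0],"fingers":0.3},{"dp":[-0.05,0.002,0],"delta_rot":[0,0,0],"fingers":0.3},{"dp":[-0.05,0.002,0],"delta_rot":[0,0,0],"fingers":0.3},{"dp":[-0.05,0.002,0],"delta_rot":[0,0,0],"fingers":0.3},{"dp":[-0.05,0.002,0],"delta_rot":[0,0,0],"fingers":0.3},{"dp":[-0.05,0.002,0],"delta_rot":[0,0,0],"fingers":0.3},{"dp":[-0.05,0.002,0],"delta_rot":[0,0,0],"fingers":0.3},{"dp":[-0.05,0.002,0],"delta_rot":[0,0,0],"fingers":0.3},{"dp":[-0.05,0.002,0.02],"delta_rot":[0,0,0],"fingers":0.3},{"dp":[-0.011,0.002,0.03],"delta_rot":[0,0,0],"fingers":0.3},{"dp":[0,0,0],"delta_rot":[0,0,0],"fingers":0.3},{"dp":[0,0,0],"delta_rot":[0,0,0],"fingers":0.3}]';  python3 -c "
from h import *
import cv2
p,d=manip.snapshot('side');p=p[...,::-1];cv2.imwrite('pics/side5.png',p);u=lambda a:cv2.resize(a,None,fx=5,fy=5,interpolation=cv2.INTER_CUBIC)
cv2.imwrite('pics/c10.png',np.hstack([u(p[250:330,250:330]),u(p[165:245,290:370])]))
goto(.4965,-.0895,.085,90)"
```

```text
t: 13.95
tcp_pos: [0.4933, -0.0895, 0.159]
tool_rot: [0.707, 0.707, -0.001, -0.002]
force: [-1.1, 0.6, -0.1]
finger_gap: 0.653
gripper_force: 0.0
t 14.0 pos [ 0.4935 -0.0891  0.1595] yaw 90.0 turn -0.0 rot [-0.0003 -0.0002  0.    ] dp [-0.0009  0.0059  0.149 ] gap 55.3 F [-0.3  0.9  0.5] q6 -0.4
```

View pics/c10.png

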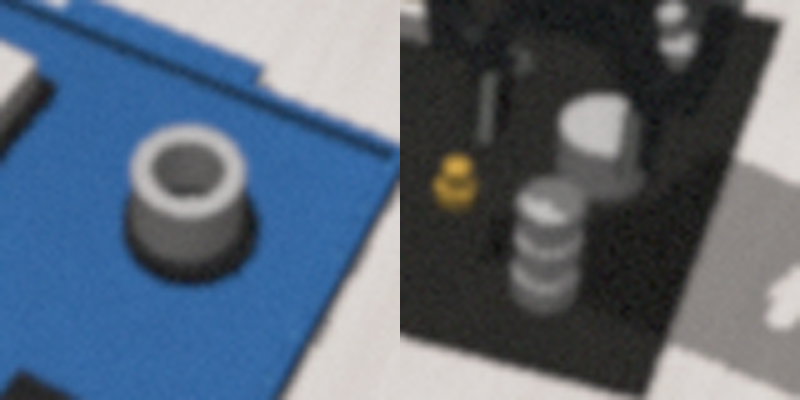

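```bash
python3 -c "
from h import *
f=lambda uv,o,z:(deproj('side',crop(uv,o,5),z)[:,:2]*1e3).round(1)
print('sleeve',f([(188.5,171)],(250,250),.043),'want ~480.7 131.8')
o=(290,165)
print('tips',f([(87,143),(235,188),(161,166)],o,.0905),'spool top',f([(151,201)],o,.059))
"
```

```text
sleeve [[483.1 130. ]] want ~480.7 131.8
tips [[523.5 -79.1]
 [455.7 -77. ]
 [489.1 -77.8]] spool top [[495.1 -88.6]]
```

```bash
cat > chk.py <<'E'
from h import *
import cv2
def chk(k):
    p,_=manip.snapshot('top');cv2.imwrite(f'pics/top{k}.png',p[...,::-1])
    U=cv2.resize(p,None,fx=4,fy=4,interpolation=cv2.INTER_CUBIC).astype(int)
    m=((U[...,0]>105)).astype(np.uint8)
    n,L,st,ce=cv2.connectedComponentsWithStats(m)
    for l in range(1,n):
        x,y,w,h,a=st[l]
        if a>300 and 135*4<x and x+w<240*4 and 165*4<y and y+h<255*4:
            c=cv2.findContours((L==l).astype(np.uint8),cv2.RETR_EXTERNAL,cv2.CHAIN_APPROX_NONE)[0][0][:,0]
            for z in(.031,.043,.069):
                P=deproj('top',(c+.5)/4-.5,z)[:,:2]*1e3;r=cv2.minAreaRect(P.astype(np.float32))
                print((ce[l]/4).round(1),'z',z,np.round(r[0],1),np.round(r[1],1),round(r[2],1))
E
python3 -c "
from chk import *
chk(5)"; python3 -m crank '[{"dp":[0,0.003,0.03],"delta_rot":[0,0,0],"fingers":0.3},{"dp":[-0.001,0.002,0.03],"delta_rot":[0,0,0],"fingers":0.3},{"dp":[0,0,0.03],"delta_rot":[0,0,0],"fingers":0.3},{"dp":[0,0,0.03],"delta_rot":[0,0,0],"fingers":0.3},{"dp":[0,0,0],"delta_rot":[0,0,0],"fingers":0.3},{"dp":[0,0,0],"delta_rot":[0,0,0],"fingers":0.3}]';  python3 -c "
from h import *
goto(.4965,-.0895,.085,90)"
```

```text
[206.8 192.1] z 0.031 [589. 124.] [72.8 36.4] 82.0
[206.8 192.1] z 0.043 [586.5 122.2] [72.1 36. ] 82.0
[206.8 192.1] z 0.069 [581.2 118.3] [70.6 35.3] 82.0
t: 14.55
tcp_pos: [0.4965, -0.0891, 0.1]
tool_rot: [0.706, 0.708, -0.0, -0.001]
force: [0.7, 0.1, -0.5]
finger_gap: 0.647
gripper_force: 0.0
t 14.55 pos [ 0.4965 -0.0891  0.1   ] yaw 90.1 turn -0.1 rot [-0.0002 -0.0001  0.0003] dp [-0.0008 -0.      0.03  ] gap 55.0 F [ 0.7  0.1 -0.5] q6 -0.4
```

```bash
python3 -m crank '[{"dp":[0,0,0.02],"delta_rot":[0,0,0],"fingers":0.3},{"dp":[0,0,0.01],"delta_rot":[0,0,0],"fingers":0.3},{"dp":[0,0,0],"delta_rot":[0,0,0],"fingers":0.3},{"dp":[0,0,0],"delta_rot":[0,0,0],"fingers":-0.7},{"dp":[0,0,0],"delta_rot":[0,0,0],"fingers":-0.7},{"dp":[0,0,0],"delta_rot":[0,0,0],"fingers":-0.7},{"dp":[0,0,0],"delta_rot":[0,0,0],"fingers":-0.7},{"dp":[0,0,0],"delta_rot":[0,0,0],"fingers":-0.7},{"dp":[0,0,0],"delta_rot":[0,0,0],"fingers":-0.7},{"dp":[0,0,0],"delta_rot":[0,0,0],"fingers":-0.7}]' 60; python3 -c "
from h import *
goto(.4965,-.0895,.085,90)
import cv2
g=cv2.cvtColor(cv2.imread('pics/top5.png'),cv2.COLOR_BGR2RGB)[215:248,188:222,0]
for r in g[::2]: print(' '.join('%3d'%v for v in r[::2]))
"
```

```text
t: 15.38
tcp_pos: [0.4968, -0.0902, 0.0854]
tool_rot: [0.707, 0.707, 0.0, 0.0]
force: [-0.5, 0.7, 4.3]
finger_gap: 0.331
gripper_force: 59.0
t 15.38 pos [ 0.4968 -0.0902  0.0854] yaw 90.0 turn -0.0 rot [0.0001 0.     0.    ] dp [ 0.0014 -0.0006  0.0007] gap 28.1 F [-0.5  0.7  4.3] q6 -0.4
 46  46  47  46  40  34  23  15  20  39  37  35  33  35  31  28  27
 49  48  46  44  37  27  17  22  44  41  39  37  38  36  35  32  30
 50  50  47  40  31  19  20  42  45  44  42  40  40  40  37  35  35
 51  49  44  35  25  19  28  47  48  44  44  44  43  41  42  40  38
 53  50  42  32  17  25  50  48  47  48  47  46  45  45  44  43  40
 52  45  36  21  18  50  52  51  49  49  47  46  48  47  46  45  43
 49  40  30  17  30  51  52  52  50  50  49  51  48  49  47  45  45
 46  37  22  26  55  54  53  52  53  51  51  50  51  48  49  46  46
 41  28  18  37  55  53  53  53  51  53  53  52  52  52  51  48  47
 34  20  31  57  54  55  55  54  54  53  52  53  52  51  50  50  51
 23  16  44  59  58  58  56  55  55  54  52  54  53  52  54  50  52
 21  31  65  60  59  56  59  57  56  55  55  54  54  54  54  51  53
 23  49  65  62  62  63  59  58  57  57  56  58  56  56  55  53  55
 32  70  66  65  63  63  62  59  60  60  57  56  56  55  56  56  56
 52  71  70  66  67  67  64  63  63  62  61  58  59  57  56  58  56
 69  72  70  70  69  69  68  67  64  65  63  60  61  59  58  59  56
 69  70  71  71  72  69  70  68  67  67  67  65  64  62  60  59  60
```

```bash
python3 -m crank '[{"dp":[0,0,-0.04],"delta_rot":[0,0,0],"fingers":-0.7},{"dp":[0,0,-0.06],"delta_rot":[0,0,0],"fingers":-0.7},{"dp":[0,0,-0.06],"delta_rot":[0,0,0],"fingers":-0.7},{"dp":[0,0,-0.04],"delta_rot":[0,0,0],"fingers":-0.7},{"dp":[0,0,0],"delta_rot":[0,0,0],"fingers":-0.7}]' ; python3 -c "
from h import *
goto(.596,.236,.12,90)"
```

```text
t: 15.8
tcp_pos: [0.4987, -0.0908, 0.1884]
tool_rot: [0.707, 0.707, 0.002, 0.004]
force: [0.7, -0.8, -2.0]
finger_gap: 0.337
gripper_force: 59.3
t 15.8 pos [ 0.4987 -0.0908  0.1884] yaw 90.0 turn -0.0 rot [0.0012 0.0005 0.0001] dp [0.6536 0.1947 0.1367] gap 28.6 F [ 0.7 -0.8 -2. ] q6 -0.4
```

```bash
python3 -m crank '[{"dp":[0.03,0.009,0],"delta_rot":[0,0,0],"fingers":-0.7},{"dp":[0.06,0.018,0],"delta_rot":[0,0,0],"fingers":-0.7},{"dp":[0.06,0.018,0],"delta_rot":[0,0,0],"fingers":-0.7},{"dp":[0.06,0.018,0],"delta_rot":[0,0,0],"fingers":-0.7},{"dp":[0.06,0.018,0],"delta_rot":[0,0,0],"fingers":-0.7},{"dp":[0.06,0.018,0],"delta_rot":[0,0,0],"fingers":-0.7},{"dp":[0.06,0.018,0],"delta_rot":[0,0,0],"fingers":-0.7},{"dp":[0.06,0.018,0],"delta_rot":[0,0,0],"fingers":-0.7},{"dp":[0.06,0.018,0],"delta_rot":[0,0,0],"fingers":-0.7},{"dp":[0.06,0.018,0],"delta_rot":[0,0,0],"fingers":-0.7},{"dp":[0.06,0.018,0],"delta_rot":[0,0,0],"fingers":-0.7},{"dp":[0.023,0.005,0],"delta_rot":[0,0,0],"fingers":-0.7}]' ; python3 -m crank '[{"dp":[0,0,0.05],"delta_rot":[0,0,0],"fingers":-0.7},{"dp":[0,0,0.05],"delta_rot":[0,0,0],"fingers":-0.7},{"dp":[0,0,0.04],"delta_rot":[0,0,0],"fingers":-0.7},{"dp":[0,0,0],"delta_rot":[0,0,0],"fingers":-0.7},{"dp":[0,0,0],"delta_rot":[0,0,0],"fingers":-0.7},{"dp":[0,0,0],"delta_rot":[0,0,0],"fingers":-0.7}]'; python3 -c "
from h import *
import cv2
p,d=manip.snapshot('side');p=p[...,::-1];cv2.imwrite('pics/side6.png',p);u=lambda a:cv2.resize(a,None,fx=5,fy=5,interpolation=cv2.INTER_CUBIC)
cv2.imwrite('pics/top6.png',manip.snapshot('top')[0][...,::-1])
t=cv2.imread('pics/top6.png')
cv2.imwrite('pics/c11.png',np.hstack([u(p[240:350,170:250]),u(t[170:280,170:250])]))
goto(.596,.236,.0954,90)"
```

```text
t: 16.8
tcp_pos: [0.5942, 0.2402, 0.1834]
tool_rot: [0.706, 0.708, 0.001, -0.0]
force: [0.4, 0.1, -0.8]
finger_gap: 0.334
gripper_force: 59.4
t: 17.3
tcp_pos: [0.594, 0.2361, 0.1151]
tool_rot: [0.707, 0.707, 0.0, 0.0]
force: [-0.2, 0.2, -1.5]
finger_gap: 0.335
gripper_force: 59.4
t 17.4 pos [0.5946 0.2363 0.1163] yaw 90.0 turn 0.0 rot [ 0.0004 -0.0001 -0.    ] dp [-0.0006  0.0028  0.0417] gap 28.4 F [ 0.1  0.3 -0.5] q6 0.2
```

View pics/c11.png

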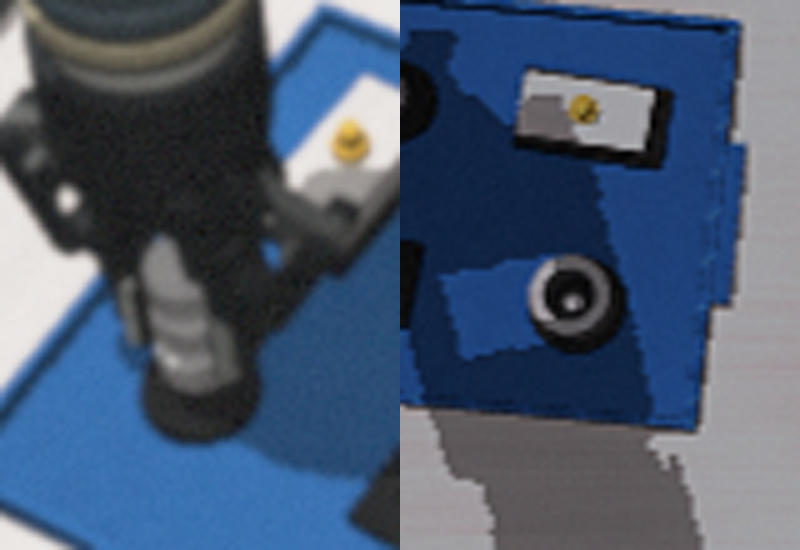

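```bash
python3 -c "
from h import *
f=lambda n,uv,o,z:(deproj(n,crop(uv,o,5),z)[:,:2]*1e3).round(1)
print('sleeve top cam',f('top',[(171,303)],(170,170),.043),'pad 483.9 126.2')
print('plate top cam',f('top',[(125,70),(259,89),(247,152),(117,133)],(170,170),.031).mean(0),'pad 588.3 121')
def proj(n,P):
    c=manip.camera_model(n);q=R.from_quat(c['attitude']).inv().apply(np.array(P)-c['origin']);return c['cx']-c['fx']*q[:,0]/q[:,2],c['cy']+c['fy']*q[:,1]/q[:,2]
s=manip.sense()['tcp_pos'];x,y=s[:2]-[.0025,0]
b=s[2]-.0854+.003
u,v=proj('side',[[x,y,b],[x,y,b+.056],[.5934,.2366,.013]]);print(((u-170+.5)*5).round(),((v-240+.5)*5).round(),b)
t=np.linspace(0,6.28,60)
for r,cx,cy,z in((.015,x,y,b),(.023,.5934,.2366,.013)):
    u,v=proj('side',np.c_[cx+r*np.cos(t),cy+r*np.sin(t),0*t+z]);u=(u-169.5)*5;v=(v-239.5)*5;print('extent u',u.min().round(),u.max().round(),'v',v.min().round(),v.max().round())
"
```

```text
sleeve top cam [[481.3 125.5]] pad 483.9 126.2
plate top cam [589.025 122.375] pad 588.3 121
[201. 186. 202.] [357. 263. 389.] 0.03385854244137784
extent u 159.0 242.0 v 323.0 392.0
extent u 139.0 265.0 v 337.0 444.0
```

Top view: sleeve ring centred at crop (571,303) with the post inside its bore, about 2 mm from the pad centre. The plate sits within its pad. In the side view the spool is upright over the round pad, centre about (200,389). Lower it.

```bash
python3 -m crank '[{"dp":[0.0005,0.004,0.005],"delta_rot":[0,0,0],"fingers":-0.7},{"dp":[0,0,0.015],"delta_rot":[0,0,0],"fingers":-0.7},{"dp":[0,0,0.013],"delta_rot":[0,0,0],"fingers":-0.7},{"dp":[0,0,0.006],"delta_rot":[0,0,0],"fingers":-0.7},{"dp":[0,0,0.002],"delta_rot":[0,0,0],"fingers":-0.7},{"dp":[0,0,0],"delta_rot":[0,0,0],"fingers":-0.7},{"dp":[0,0,0],"delta_rot":[0,0,0],"fingers":-0.7},{"dp":[0,0,0],"delta_rot":[0,0,0],"fingers":-0.7}]';  python3 -c "
from h import *
goto(.596,.236,.0954,90)"
```

```text
t: 18.07
tcp_pos: [0.5954, 0.2365, 0.0954]
tool_rot: [0.707, 0.707, -0.0, -0.0]
force: [-3.4, -0.9, 8.4]
finger_gap: 0.338
gripper_force: 60.3
t 18.07 pos [0.5954 0.2365 0.0954] yaw 90.0 turn -0.0 rot [-0.0001  0.0001  0.0001] dp [-0.001   0.0012  0.    ] gap 28.8 F [-3.4 -0.9  8.4] q6 0.2
```

```bash
python3 -m crank '[{"dp":[0,0,0],"delta_rot":[0,0,0],"fingers":-0.2},{"dp":[0,0,0],"delta_rot":[0,0,0],"fingers":0.1},{"dp":[0,0,0],"delta_rot":[0,0,0],"fingers":0.1},{"dp":[0,0,0],"delta_rot":[0,0,0],"fingers":0.1},{"dp":[0,0,-0.02],"delta_rot":[0,0,0],"fingers":0.1},{"dp":[0,0,-0.05],"delta_rot":[0,0,0],"fingers":0.1},{"dp":[0,0,-0.06],"delta_rot":[0,0,0],"fingers":0.1},{"dp":[0,0,-0.06],"delta_rot":[0,0,0],"fingers":0.2},{"dp":[0,0,-0.02],"delta_rot":[0,0,0],"fingers":0.3},{"dp":[0,0,0],"delta_rot":[0,0,0],"fingers":0.3}]';  python3 - <<'E'
from h import *
import cv2
for th in(90,110):
    A=cv2.resize(cv2.imread('pics/top0.png'),None,fx=4,fy=4,interpolation=cv2.INTER_CUBIC)
    m=(A.astype(int)[...,2]>th).astype(np.uint8);m=cv2.morphologyEx(m,cv2.MORPH_CLOSE,np.ones((9,9)))
    sub=m[210*4:242*4,338*4:369*4].copy()
    _,L,st,ce=cv2.connectedComponentsWithStats(sub);l=1+st[1:,4].argmax()
    c=cv2.findContours((L==l).astype(np.uint8),cv2.RETR_EXTERNAL,cv2.CHAIN_APPROX_NONE)[0][0][:,0]+[338*4,840]
    P=deproj('top',(c+.5)/4-.5,.017)[:,:2]*1e3;r=cv2.minAreaRect(P.astype(np.float32));print(np.round(r[0],1),np.round(r[1],1),round(r[2],1))
goto(.5005,-.284,.2,111)
E
```

```text
t: 18.9
tcp_pos: [0.5976, 0.2371, 0.2034]
tool_rot: [0.707, 0.707, 0.003, 0.002]
force: [0.9, -0.4, -0.7]
finger_gap: 0.646
gripper_force: 0.0
[ 502.5 -284.4] [38.1 38.7] 19.6
[ 502.6 -284.5] [37.2 37.8] 19.4
t 18.9 pos [0.5976 0.2371 0.2034] yaw 90.0 turn 21.0 rot [ 0.0013 -0.     -0.0583] dp [-0.9034 -0.5548  0.0068] gap 54.9 F [ 0.9 -0.4 -0.7] q6 0.2
```

```bash
python3 -m crank '[{"dp":[0,0,0],"delta_rot":[0,0,-0.018],"fingers":0.4},{"dp":[0,0,0],"delta_rot":[0,0,-0.018],"fingers":0.4},{"dp":[0,0,0],"delta_rot":[0,0,-0.018],"fingers":0.4}]'; python3 -c "
from h import *
goto(.501,-.282,.13,109.5)"
```

```text
t: 19.15
tcp_pos: [0.5947, 0.2364, 0.1979]
tool_rot: [0.575, 0.818, -0.001, -0.001]
force: [0.6, -0.2, -1.1]
finger_gap: 0.696
gripper_force: 0.0
t 19.15 pos [0.5947 0.2364 0.1979] yaw 109.8 turn -0.3 rot [-0.0005 -0.0001  0.0007] dp [-0.9148 -0.5227  0.1358] gap 59.2 F [ 0.6 -0.2 -1.1] q6 -0.14
```

```bash
python3 -m crank '[{"dp":[-0.03,-0.017,0],"delta_rot":[0,0,0],"fingers":0.4},{"dp":[-0.055,-0.0315,0],"delta_rot":[0,0,0],"fingers":0.4},{"dp":[-0.055,-0.0315,0],"delta_rot":[0,0,0],"fingers":0.4},{"dp":[-0.055,-0.0315,0],"delta_rot":[0,0,0],"fingers":0.4},{"dp":[-0.055,-0.0315,0],"delta_rot":[0,0,0],"fingers":0.4},{"dp":[-0.055,-0.0315,0],"delta_rot":[0,0,0],"fingers":0.4},{"dp":[-0.055,-0.0315,0],"delta_rot":[0,0,0],"fingers":0.4},{"dp":[-0.055,-0.0315,0],"delta_rot":[0,0,0],"fingers":0.4},{"dp":[-0.055,-0.0315,0],"delta_rot":[0,0,0],"fingers":0.4},{"dp":[-0.055,-0.0315,0],"delta_rot":[0,0,0],"fingers":0.4},{"dp":[-0.055,-0.0315,0],"delta_rot":[0,0,0],"fingers":0.4},{"dp":[-0.055,-0.0315,0],"delta_rot":[0,0,0],"fingers":0.4}]'; python3 -m crank '[{"dp":[-0.055,-0.0315,0],"delta_rot":[0,0,0],"fingers":0.4},{"dp":[-0.055,-0.0315,0],"delta_rot":[0,0,0],"fingers":0.4},{"dp":[-0.055,-0.0315,0],"delta_rot":[0,0,0],"fingers":0.4},{"dp":[-0.055,-0.0315,0.03],"delta_rot":[0,0,0],"fingers":0.4},{"dp":[-0.05,-0.0315,0.05],"delta_rot":[0,0,0],"fingers":0.4},{"dp":[0,0,0.04],"delta_rot":[0,0,0],"fingers":0.4},{"dp":[0,0,0],"delta_rot":[0,0,0],"fingers":0.4},{"dp":[0,0,0],"delta_rot":[0,0,0],"fingers":0.4}]'; python3 -c "
from h import *
from chk import chk
chk(7)
goto(.501,-.282,.078,109.5)
import cv2
p,d=manip.snapshot('side');cv2.imwrite('pics/side7.png',p[...,::-1])
"
```

```text
t: 20.15
tcp_pos: [0.5286, -0.1243, 0.1979]
tool_rot: [0.578, 0.816, -0.0, -0.002]
force: [0.1, 1.0, 1.0]
finger_gap: 0.705
gripper_force: 0.0
t: 20.82
tcp_pos: [0.4992, -0.2758, 0.1373]
tool_rot: [0.578, 0.816, 0.0, -0.003]
force: [-0.4, -0.2, 0.2]
finger_gap: 0.698
gripper_force: 0.0
[163.5 186.1] z 0.031 [604.8 243.6] [28.9 29. ] 0.6
[163.5 186.1] z 0.043 [602.2 240.7] [28.6 28.7] 0.6
[163.5 186.1] z 0.069 [596.5 234.4] [28.  28.1] 0.6
[206.8 192.1] z 0.031 [588.9 123.9] [72.7 36.3] 82.3
[206.8 192.1] z 0.043 [586.4 122.1] [72.  35.9] 82.3
[206.8 192.1] z 0.069 [581.1 118.2] [70.6 35.2] 82.3
[203.7 228.8] z 0.031 [487.8 129. ] [42.4 42.2] 46.4
[203.7 228.8] z 0.043 [486.2 127.1] [42.  41.8] 46.4
[203.7 228.8] z 0.069 [482.9 123.1] [41.1 41. ] 46.4
t 20.87 pos [ 0.5001 -0.2758  0.1386] yaw 109.5 turn 0.0 rot [-0.0002 -0.0005 -0.0001] dp [-0.0123 -0.0024  0.1212] gap 59.4 F [-1.1  0.4  0.6] q6 -1.04
```

```bash
python3 -m crank '[{"dp":[-0.006,-0.0012,0.03],"delta_rot":[0,0,0],"fingers":0.4},{"dp":[-0.006,-0.0012,0.03],"delta_rot":[0,0,0],"fingers":0.4},{"dp":[0,0,0.02],"delta_rot":[0,0,0],"fingers":0.4},{"dp":[0,0,0],"delta_rot":[0,0,0],"fingers":0.4},{"dp":[0,0,0],"delta_rot":[0,0,0],"fingers":0.4}]'; python3 -c "
from h import *
goto(.501,-.282,.0775,109.5)
import cv2
p,d=manip.snapshot('side');p=p[...,::-1];cv2.imwrite('pics/side8.png',p);u=lambda a,f:cv2.resize(a,None,fx=f,fy=f,interpolation=cv2.INTER_CUBIC)
cv2.imwrite('pics/c12.png',np.hstack([u(p[120:220,310:390],5),u(p[250:350,180:240],5)]))
"
```

```text
t: 21.33
tcp_pos: [0.5018, -0.282, 0.0997]
tool_rot: [0.577, 0.817, 0.0, -0.0]
force: [0.2, -0.3, -0.2]
finger_gap: 0.701
gripper_force: 0.0
t 21.33 pos [ 0.5018 -0.282   0.0997] yaw 109.5 turn -0.0 rot [-0.     -0.0001  0.0001] dp [ 0.0005 -0.0015  0.0445] gap 59.6 F [ 0.2 -0.3 -0.2] q6 -1.05
```

View pics/c12.png

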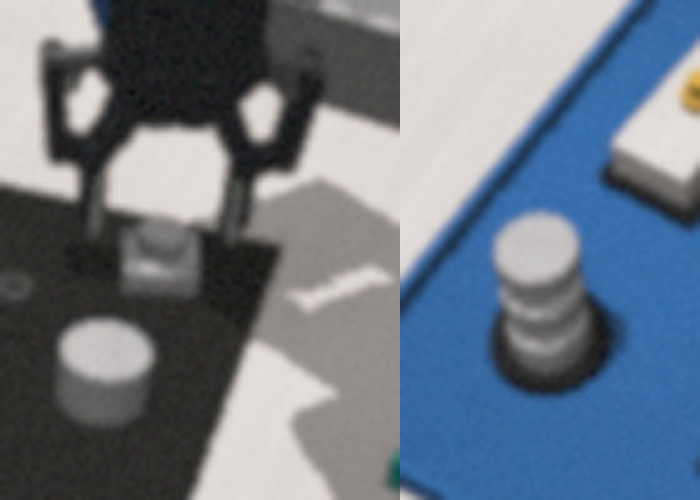

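Cap at crop (161,258) sits midway between the fingertips at (95,238) and (233,243). The spool stands upright on its pad.

```bash
python3 -c "
from h import *
print('spool side',(deproj('side',crop([(137,248)],(180,250),5),.069)*1e3).round(1),'pad 593.4 236.6')"; python3 -m crank '[{"dp":[0,-0.001,0.02],"delta_rot":[0,0,0],"fingers":0.4},{"dp":[0,0,0.015],"delta_rot":[0,0,0],"fingers":0.4},{"dp":[0,0,0.009],"delta_rot":[0,0,0],"fingers":0.4},{"dp":[0,0,0],"delta_rot":[0,0,0],"fingers":-0.6},{"dp":[0,0,0],"delta_rot":[0,0,0],"fingers":-0.6},{"dp":[0,0,0],"delta_rot":[0,0,0],"fingers":-0.6},{"dp":[0,0,0],"delta_rot":[0,0,0],"fingers":-0.6},{"dp":[0,0,0],"delta_rot":[0,0,0],"fingers":-0.6},{"dp":[0,0,0],"delta_rot":[0,0,0],"fingers":-0.6},{"dp":[0,0,0],"delta_rot":[0,0,0],"fingers":-0.6}]' 60; python3 -c "
from h import *
goto(.501,-.282,.078,109.5)"
```

```text
spool side [[593.5 236.8  69. ]] pad 593.4 236.6
t: 22.22
tcp_pos: [0.5011, -0.283, 0.0774]
tool_rot: [0.577, 0.816, -0.0, -0.0]
force: [-0.1, -0.6, -2.2]
finger_gap: 0.424
gripper_force: 60.4
t 22.22 pos [ 0.5011 -0.283   0.0774] yaw 109.5 turn 0.0 rot [-0.     -0.     -0.0001] dp [ 0.0019  0.0005 -0.0012] gap 36.0 F [-0.1 -0.6 -2.2] q6 -1.05
```

```bash
python3 -m crank '[{"dp":[0,0,-0.04],"delta_rot":[0,0,0],"fingers":-0.6},{"dp":[0,0,-0.06],"delta_rot":[0,0,0],"fingers":-0.6},{"dp":[0,0,-0.06],"delta_rot":[0,0,0],"fingers":-0.6},{"dp":[0,0,-0.04],"delta_rot":[0,0,0],"fingers":-0.6},{"dp":[0,0,0],"delta_rot":[0,0,0.0155],"fingers":-0.6},{"dp":[0,0,0],"delta_rot":[0,0,0.0155],"fingers":-0.6},{"dp":[0,0,0],"delta_rot":[0,0,0.0155],"fingers":-0.6},{"dp":[0,0,0],"delta_rot":[0,0,0.0155],"fingers":-0.6},{"dp":[0,0,0],"delta_rot":[0,0,0.0155],"fingers":-0.6},{"dp":[0,0,0],"delta_rot":[0,0,0],"fingers":-0.6}]' ; python3 -c "
from h import *
goto(.4955,.2425,.12,81.6)"
```

```text
t: 23.05
tcp_pos: [0.5009, -0.2828, 0.1774]
tool_rot: [0.758, 0.653, -0.0, -0.0]
force: [0.4, 0.4, -1.8]
finger_gap: 0.428
gripper_force: 60.6
t 23.05 pos [ 0.5009 -0.2828  0.1774] yaw 81.5 turn 0.1 rot [-0.     -0.     -0.0004] dp [ 1.0378 -0.1642  0.1148] gap 36.4 F [ 0.4  0.4 -1.8] q6 -0.56
```

```bash
python3 -m crank '[{"dp":[0.03,-0.0047,0],"delta_rot":[0,0,0],"fingers":-0.6},{"dp":[0.055,-0.0087,0],"delta_rot":[0,0,0],"fingers":-0.6},{"dp":[0.055,-0.0087,0],"delta_rot":[0,0,0],"fingers":-0.6},{"dp":[0.055,-0.0087,0],"delta_rot":[0,0,0],"fingers":-0.6},{"dp":[0.055,-0.0087,0],"delta_rot":[0,0,0],"fingers":-0.6},{"dp":[0.055,-0.0087,0],"delta_rot":[0,0,0],"fingers":-0.6},{"dp":[0.055,-0.0087,0],"delta_rot":[0,0,0],"fingers":-0.6},{"dp":[0.055,-0.0087,0],"delta_rot":[0,0,0],"fingers":-0.6},{"dp":[0.055,-0.0087,0],"delta_rot":[0,0,0],"fingers":-0.6},{"dp":[0.055,-0.0087,0],"delta_rot":[0,0,0],"fingers":-0.6},{"dp":[0.055,-0.0087,0],"delta_rot":[0,0,0],"fingers":-0.6},{"dp":[0.055,-0.0087,0],"delta_rot":[0,0,0],"fingers":-0.6}]'; python3 -m crank '[{"dp":[0.055,-0.0087,0],"delta_rot":[0,0,0],"fingers":-0.6},{"dp":[0.055,-0.0087,0],"delta_rot":[0,0,0],"fingers":-0.6},{"dp":[0.055,-0.0087,0],"delta_rot":[0,0,0],"fingers":-0.6},{"dp":[0.055,-0.0087,0],"delta_rot":[0,0,0],"fingers":-0.6},{"dp":[0.055,-0.0087,0],"delta_rot":[0,0,0],"fingers":-0.6},{"dp":[0.055,-0.0087,0],"delta_rot":[0,0,0],"fingers":-0.6},{"dp":[0.055,-0.0087,0.02],"delta_rot":[0,0,0],"fingers":-0.6},{"dp":[0.018,-0.003,0.04],"delta_rot":[0,0,0],"fingers":-0.6},{"dp":[0,0,0.05],"delta_rot":[0,0,0],"fingers":-0.6},{"dp":[0,0,0],"delta_rot":[0,0,0],"fingers":-0.6},{"dp":[0,0,0],"delta_rot":[0,0,0],"fingers":-0.6}]'; python3 - <<'E'
from h import *
import cv2
p,d=manip.snapshot('side');cv2.imwrite('pics/side9.png',p[...,::-1])
goto(.4955,.2425,.0874,81.6)
s=manip.sense()['tcp_pos'];b=s[2]-.0774+.003
# side-camera: brightness map round expected flange, deprojected on flange top
def proj(P):
    c=manip.camera_model('side');q=R.from_quat(c['attitude']).inv().apply(np.array(P)-c['origin']);return np.c_[c['cx']-c['fx']*q[:,0]/q[:,2],c['cy']+c['fy']*q[:,1]/q[:,2]].astype(np.float32)
# rectified profile along tool x (approx y) on flange top plane, at 3 lateral offsets
t=np.radians(81.6);ex=np.array([np.cos(t),np.sin(t)]);ey=np.array([np.sin(t),-np.cos(t)])
g=p.astype(np.float32)
for z,nm in((b+.014,'flange top'),(b,'flange bottom')):
  for off in(-.012,0,.012):
    a=np.arange(8,34)*1e-3
    Q=(s[:2]-[.002,0])[None]+a[:,None]*ex+off*ey
    m=proj(np.c_[Q,np.full(len(a),z)]);v=cv2.remap(g,m[:,:1],m[:,1:],cv2.INTER_LINEAR)[:,0]
    print(nm,off,'R',v[:,0].astype(int).tolist(),'B',v[:,2].astype(int)[-6:].tolist())
E
```

```text
t: 24.05
tcp_pos: [0.4971, 0.0406, 0.1775]
tool_rot: [0.756, 0.654, -0.0, -0.0]
force: [0.8, 0.5, -1.1]
finger_gap: 0.425
gripper_force: 60.6
t: 24.97
tcp_pos: [0.4943, 0.2427, 0.1215]
tool_rot: [0.757, 0.654, -0.002, -0.001]
force: [-1.0, 0.1, -1.4]
finger_gap: 0.425
gripper_force: 60.8
t 25.02 pos [0.4954 0.2425 0.1225] yaw 81.6 turn -0.0 rot [-0.0002  0.0001  0.0001] dp [-0.0001  0.0002  0.0702] gap 36.2 F [ 0.3  0.  -1.2] q6 0.4
flange top -0.012 R [117, 121, 126, 124, 121, 121, 126, 136, 154, 166, 164, 154, 137, 118, 107, 99, 90, 80, 64, 48, 36, 34, 36, 35, 33, 34] B [37, 37, 38, 37, 35, 35]
flange top 0 R [93, 92, 97, 107, 123, 142, 163, 180, 188, 189, 180, 162, 140, 122, 105, 96, 89, 78, 66, 53, 44, 42, 43, 41, 43, 41] B [46, 45, 44, 40, 42, 42]
flange top 0.012 R [161, 177, 183, 182, 174, 159, 151, 153, 154, 163, 167, 155, 139, 122, 109, 96, 85, 76, 69, 63, 60, 60, 58, 56, 56, 58] B [171, 175, 175, 175, 175, 176]
flange bottom -0.012 R [105, 118, 132, 141, 136, 126, 115, 106, 97, 89, 78, 65, 50, 39, 29, 30, 33, 34, 32, 34, 37, 40, 42, 43, 45, 48] B [36, 39, 41, 43, 46, 48]
flange bottom 0 R [155, 167, 174, 170, 158, 137, 117, 107, 97, 88, 76, 62, 48, 38, 34, 33, 34, 36, 37, 37, 41, 44, 45, 45, 44, 41] B [42, 45, 47, 47, 46, 46]
flange bottom 0.012 R [204, 202, 197, 181, 163, 142, 122, 109, 100, 92, 83, 72, 61, 55, 52, 53, 53, 52, 53, 52, 52, 53, 54, 53, 50, 48] B [139, 141, 138, 137, 135, 133]
```

```bash
python3 -m crank '[{"dp":[0.001,0,0.02],"delta_rot":[0,0,0],"fingers":-0.6},{"dp":[0,0,0.025],"delta_rot":[0,0,0],"fingers":-0.6},{"dp":[0,0,0.015],"delta_rot":[0,0,0],"fingers":-0.6},{"dp":[0,0,0.007],"delta_rot":[0,0,0],"fingers":-0.6},{"dp":[0,0,0.003],"delta_rot":[0,0,0],"fingers":-0.6},{"dp":[0,0,0.001],"delta_rot":[0,0,0],"fingers":-0.6},{"dp":[0,0,0],"delta_rot":[0,0,0],"fingers":-0.6},{"dp":[0,0,0],"delta_rot":[0,0,0],"fingers":-0.6}]';  python3 -c "
from h import *
goto(.4955,.243,.0874,81.6)"
```

```text
t: 25.68
tcp_pos: [0.4965, 0.243, 0.0873]
tool_rot: [0.757, 0.653, 0.001, 0.0]
force: [0.3, -0.4, -1.4]
finger_gap: 0.424
gripper_force: 60.9
t 25.68 pos [0.4965 0.243  0.0873] yaw 81.5 turn 0.1 rot [ 0.0002 -0.0001 -0.0002] dp [-0.0003 -0.0021 -0.0001] gap 36.0 F [ 0.3 -0.4 -1.4] q6 0.4
```

```bash
python3 -m crank '[{"dp":[0,-0.001,0.002],"delta_rot":[0,0,0],"fingers":-0.6},{"dp":[0,0,0],"delta_rot":[0,0,0],"fingers":-0.6},{"dp":[0,0,0],"delta_rot":[0,0,0],"fingers":0.2},{"dp":[0,0,0],"delta_rot":[0,0,0],"fingers":0.2},{"dp":[0,0,0],"delta_rot":[0,0,0],"fingers":0.2},{"dp":[0,0,-0.03],"delta_rot":[0,0,0],"fingers":0.2},{"dp":[0,0,-0.06],"delta_rot":[0,0,0],"fingers":0.2},{"dp":[0,0,-0.07],"delta_rot":[0,0,0],"fingers":0.2},{"dp":[0,0,-0.07],"delta_rot":[0,0,0],"fingers":0.2},{"dp":[0,0,-0.03],"delta_rot":[0,0,0],"fingers":0.2}]'; python3 -m crank '[{"dp":[-0.04,0,0],"delta_rot":[0,0,0],"fingers":0.2},{"dp":[-0.06,0,0],"delta_rot":[0,0,0],"fingers":0.2},{"dp":[-0.06,0,0],"delta_rot":[0,0,0],"fingers":0.2},{"dp":[-0.06,0,0],"delta_rot":[0,0,0],"fingers":0.2},{"dp":[-0.06,0,0],"delta_rot":[0,0,0],"fingers":0.2},{"dp":[-0.06,0,0],"delta_rot":[0,0,0],"fingers":0.2},{"dp":[-0.06,0,0],"delta_rot":[0,0,0],"fingers":0.2},{"dp":[-0.06,0,0],"delta_rot":[0,0,0],"fingers":0.2},{"dp":[-0.06,0,0],"delta_rot":[0,0,0],"fingers":0.2},{"dp":[-0.06,0,0],"delta_rot":[0,0,0],"fingers":0.2},{"dp":[-0.06,0,0],"delta_rot":[0,0,0],"fingers":0.2},{"dp":[-0.06,0,0],"delta_rot":[0,0,0],"fingers":0.2}]'; python3 - <<'E'
from chk import *
chk(9)
A=cv2.resize(cv2.imread('pics/top9.png'),None,fx=4,fy=4,interpolation=cv2.INTER_CUBIC).astype(int)
for th in(75,90,105):
    x0,y0=152*4,208*4;m=(A[y0:242*4,x0:180*4,2]>th).astype(np.uint8);m=cv2.morphologyEx(m,cv2.MORPH_CLOSE,np.ones((9,9)))
    _,L,st,ce=cv2.connectedComponentsWithStats(m);l=1+st[1:,4].argmax()
    c=cv2.findContours((L==l).astype(np.uint8),cv2.RETR_EXTERNAL,cv2.CHAIN_APPROX_NONE)[0][0][:,0]+[x0,y0]
    P=deproj('top',(c+.5)/4-.5,.027)[:,:2]*1e3;r=cv2.minAreaRect(P.astype(np.float32));print('cap',np.round(r[0],1),np.round(r[1],1),round(r[2],1))
# side: front-edge profiles of cap and pad
p,_=manip.snapshot('side');cv2.imwrite('pics/side10.png',p[...,::-1]);c=manip.camera_model('side')
def line(p0,d,a,z):
    P=np.c_[np.array(p0)+a[:,None]*d,np.full(len(a),z)];q=R.from_quat(c['attitude']).inv().apply(P-c['origin'])
    m=np.c_[c['cx']-c['fx']*q[:,0]/q[:,2],c['cy']+c['fy']*q[:,1]/q[:,2]].astype(np.float32);return cv2.remap(p.astype(np.float32),m[:,:1],m[:,1:],cv2.INTER_LINEAR)[:,0].astype(int)
t=np.radians(81.6);ex=np.array([np.cos(t),np.sin(t)]);ey=np.array([np.sin(t),-np.cos(t)])
a=np.arange(12,32)*1e-3;C=np.array([.4935,.2442])
print('front flange top R',line(C,ex,a,.027)[:,0],'\nfront pad B',line(C,ex,a,.013)[:,2])
print('+x flange top R',line(C,ey,a,.027)[:,0],'B',line(C,ey,a,.027)[:,2],'\n-x',line(C,-ey,a,.027)[:,0],'B',line(C,-ey,a,.027)[:,2])
E
```

```text
t: 26.52
tcp_pos: [0.4972, 0.2436, 0.2199]
tool_rot: [0.757, 0.653, 0.003, 0.001]
force: [-0.2, -0.1, 0.6]
finger_gap: 0.6
gripper_force: 0.0
t: 27.52
tcp_pos: [0.4438, -0.1045, 0.2159]
tool_rot: [0.757, 0.653, 0.0, -0.0]
force: [-0.9, -0.5, 0.3]
finger_gap: 0.602
gripper_force: 0.0
[163.5 186.1] z 0.031 [605.1 243.7] [29.7 28.8] 2.9
[163.5 186.1] z 0.043 [602.5 240.8] [29.4 28.6] 2.9
[163.5 186.1] z 0.069 [596.8 234.4] [28.8 28. ] 2.9
[206.8 192.1] z 0.031 [589. 124.] [72.8 36.4] 81.8
[206.8 192.1] z 0.043 [586.6 122.2] [72.1 36.1] 81.8
[206.8 192.1] z 0.069 [581.2 118.3] [70.6 35.3] 81.8
[162.7 224.7] z 0.031 [497.  239.8] [38.3 37.9] 81.6
[162.7 224.7] z 0.043 [495.4 236.9] [38.  37.5] 81.6
[162.7 224.7] z 0.069 [492.  230.7] [37.2 36.8] 81.6
[203.7 228.7] z 0.031 [487.8 129. ] [42.4 42.2] 46.4
[203.7 228.7] z 0.043 [486.2 127.1] [42.  41.8] 46.4
[203.7 228.7] z 0.069 [482.9 123.1] [41.1 41. ] 46.4
cap [497.7 240.8] [39.9 39.1] 81.5
cap [497.6 240.8] [39.5 38.6] 82.1
cap [497.6 240.8] [38.4 38. ] 81.6
front flange top R [166 179 179 178 171 157 140 119 102  91  83  76  67  55  43  34  34  35
  36  40] 
front pad B [120 104  92  82  73  65  56  48  43  42  52  69  90 113 134 146 154 155
 155 156]
+x flange top R [183 183 179 177 177 178 171 161 141 116  90  70  58  53  51  53  53  51
  50  51] B [179 178 175 173 174 176 175 172 168 163 159 158 158 158 158 159 159 159
 159 158] 
-x [159 171 176 169 154 132 109  88  72  58  47  39  36  35  34  33  34  39
  43  47] B [156 168 173 166 151 130 108  87  71  56  45  38  36  37  47  64  87 112
 129 143]
```

```bash
python3 -m crank '[{"dp":[0,0,0],"delta_rot":[0,0,0],"fingers":0.2},{"dp":[0,0,0],"delta_rot":[0,0,0],"fingers":0.2},{"dp":[0,0,0],"delta_rot":[0,0,0],"fingers":0.2}]'; python3 -c "
from station import manip
print(manip.sign_off())"
```

```text
t: 27.87
tcp_pos: [0.444, -0.1021, 0.2158]
tool_rot: [0.757, 0.654, -0.0, -0.0]
force: [0.5, -0.3, -0.1]
finger_gap: 0.602
gripper_force: 0.0
the job is handed in; nothing more can be done
None
```

The job is handed in at 27.9 s: plate, sleeve, spool valve and end cap were placed in that order, each within about 3 mm of its pad centre by camera measurement (the sleeve about 2.4 mm off), and both look-alikes were left on the mat.

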